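# Transfer the row of optics and supplies to the green rack in reverse order

### The arm

A 6-joint arm with a two-finger parallel gripper is mounted at the origin on a cart in front of the work surface, level with it; the furniture and walls round the work are solid. World frame = base frame: x ahead of the robot, y to its left, z up, the work surface at z = 0. Lengths are in m, angles in rad, forces in N, time in s.
With the tool pointing down it reaches from about 0.25 to 0.725 m from the base axis. Payload 4 kg.
Tool frame: the origin (TCP) lies midway between the tips of the shut fingers; the grasp point (between the pads) lies 19 mm behind it; z points along the fingers, y is the direction in which the jaws open and shut (so a half turn about z gives the same grasp; the last joint's range is limited). The gripper opens to 85 mm and grips with 20 to 120 N. Pads are 22 mm wide; open, the fingers measure 114 mm over their backs; the gripper's body (76 mm by 85 mm) begins 54 mm behind the grasp point. The pads swing forward as they close: fully open they stand 13 mm farther back than shut.
Start: joints at [1.256, 0.241, 0.005, 1.335, 0, 1.571], TCP at [0.155, 0.475, 0.2] pointing down, gripper open.
Joint ranges: [-2.72, 2.72], [-1.05, 1.87], [-1.09, 1.28], [-1.99, 2.15], [-1.42, 1.44], [-3.14, 3.14]. Speed limits (rad/s): [2.79, 2.79, 3.14, 3.14, 3.14, 3.14].

### API

Orientations are given as [roll, pitch, yaw] about the fixed x, y, z axes, in that order (R = Rz(yaw) Ry(pitch) Rx(roll)).
In Python, from rig import bot gives the robot as it stands.
- The arm moves only by the tool play_rows, never from a script. Its argument "deltas" is a list that holds one entry, the list of rows, each a list of 7 numbers: the shift along the tool's x, y, z in cm, then the turn, a rotation vector about the tool's x, y, z in rad, then the opening in per cent of the stroke, from 0 (shut) to 100 (fully open). In form: [[[dx, dy, dz, wx, wy, wz, hand], ...]]. A call has 1 to 5 rows; each row shifts and turns the commanded pose from where the row before left it, along the tool's axes as they then stand; what a row does not reach is not made up. A row lasts 1/10 s, in which the tool goes at most 50 mm and 8.59 degrees, less where a joint would pass 70% of its speed; a pose out of reach is approached as far as the arm can. A call is refused whole if a number of a shift passes 5 or a number of a turn 0.15, either way. A call with a gripper value outside its range is refused whole. The fingers move at their own pace and stop on an object; "force" is the grip in N (left out, the last holds). Time passes only in rows, so rows that do not move let the fingers close. It gives the time, the measured TCP pose, the force and the opening at its end, in the units of the state.
- bot.read_state(): the state, without advancing time (a new reading comes with each control period).
- bot.get_image(name): name is "side" or "top" or "wrist"; returns the picture (384x512x3 uint8, blue, green, red); there is no depth.
- bot.camera_info(name): a dict with "fx", "fy", "cx", "cy" (pixels), "k1" (the pictures are not rectified: a ray, as slopes to the right and down, at radius r is drawn at 1 + k1 r^2 times it, then the intrinsics apply), "T" (4x4, takes a point from camera to world coordinates). Camera axes: x right, y down, z forward; pixel columns grow to the right and rows downward; lengths in m; the calibration is good to about 2 mm. A picture is of the moment at which its call begins: read the wrist's pose just before it. camera_info takes no time and is no camera call; for the wrist camera it gives the pose at the moment of the call.
- bot.close_job(): hands the job in, once; it reports no verdict.
The state is a dict: "t": time; "joint_positions": joint angles; "qd": joint speeds; "effort": joint torques, N m; "position": TCP position; "eef_rot": TCP orientation; "contact_force": force on the tool from outside, world axes, zero at the start; "moment": the same for the moment, N m; "opening": finger opening in m.
Only numpy, scipy, OpenCV 4.12 (cv2) and the standard library are available. Lean on these libraries where they do the work, as an engineer would, in place of code of your own. Each camera call takes 0.05 s, during which the arm holds its last target.

### The job

Move all four things (blue-lidded jar, black-lidded can, silver objective, brass barrel) from the dark home rack to the green rack, one upright on the middle of each white place, in reverse order: as you face the table, the one that starts leftmost in the home rack ends rightmost in the green rack, the second from the left ends second from the right, and so on. Leave the amber bottle standing where it is.

Things in the scene. Friction and masses are not known exactly. Their poses are not given: they have to be found in the camera images.
- jar_mid (a point): see-through round jar with a blue lid, diameter 54 (body 52), height 70 mm. Loose; stands upright in the dark home rack at the start. The point is its centre, half-way up (z axis up, out of its top). Can be gripped across its middle.
- can_mid (a point): see-through round screw can with a black lid, diameter 47 at the lid (44 below it), height 62 mm. Loose; stands upright in the dark home rack at the start. The point is its centre, half-way up (z axis up, out of its top). Can be gripped across its middle.
- objective_mid (a point): silver microscope objective standing upright, tapered on top, with a thin yellow ring; greatest diameter 33 (feels 28 wide where the fingers grip), height 57 mm. Loose; stands upright in the dark home rack at the start. The point is its centre, half-way up (z axis up, out of its top). Can be gripped across its middle.
- barrel_mid (a point): brass-coloured round collimator barrel with a dark window on top, diameter 36, height 54 mm. Loose; stands upright in the dark home rack at the start. The point is its centre, half-way up (z axis up, out of its top). Can be gripped across its middle.
- pad_jar: Round blue pad, diameter 58, 2 mm thick, fixed in a row of four (66 mm apart, their order varies) on the dark home rack, a plate 272 x 70 x 8 mm; the jar starts on it. The pad stays, to show where the jar came from. Origin: centre of its underside, 8 mm above the table; y along the row to the left, x across it, away from the robot (within 10 degrees).
- pad_can: Round black pad, diameter 58, 2 mm thick, fixed in a row of four (66 mm apart, their order varies) on the dark home rack, a plate 272 x 70 x 8 mm; the can starts on it. The pad stays, to show where the can came from. Origin: centre of its underside, 8 mm above the table; y along the row to the left, x across it, away from the robot (within 10 degrees).
- pad_objective: Round red pad, diameter 58, 2 mm thick, fixed in a row of four (66 mm apart, their order varies) on the dark home rack, a plate 272 x 70 x 8 mm; the objective starts on it. The pad stays, to show where the objective came from. Origin: centre of its underside, 8 mm above the table; y along the row to the left, x across it, away from the robot (within 10 degrees).
- pad_barrel: Round yellow pad, diameter 58, 2 mm thick, fixed in a row of four (66 mm apart, their order varies) on the dark home rack, a plate 272 x 70 x 8 mm; the barrel starts on it. The pad stays, to show where the barrel came from. Origin: centre of its underside, 8 mm above the table; y along the row to the left, x across it, away from the robot (within 10 degrees).
- goal_rack: Green plate 272 (y) x 70 (x) x 8 mm high, fixed, left or right of the home rack, no walls. Four white round places (58 mm across, 2 mm thick, a black dot in the middle) centred at x = 0, y = +99, +33, -33, -99 mm, tops 10 mm above the table. Origin: centre of its underside, on the table; y along the row to the left, x across it, away from the robot (within 10 degrees).
- bottle_mid (a point): Amber dropper bottle, diameter 39, height 108 mm, standing loose on the table between the two racks; not to be moved. The point is half-way up, on its axis.
There are look-alikes about, which are no part of the job. What is shaped like the part that bears objective_mid but purple is not meant.

How it is judged:
By the outcome, as a careful person would: the job done as asked, in the order asked, and still so for the second after the job is handed in, with the robot touching nothing.
It also fails if it takes over 118 s, if anything falls off the work surface, if the arm or the gripper's body presses on something with over 40 N, if the wrist force passes 120 N, or if a joint passes its speed limit or range.

## Working session

There is one attempt and no reset: what is moved stays moved. The work goes in short steps, Python scripts to look and compute and a tool call to move; the robot and the scene stay as the last step left them, time stands still between calls to the robot, and variables do not carry over. Pictures are saved under pics/ and viewed, and the job is handed in when it is done.

Besides the shell and the picture viewer there is one more tool, called after "Emit:" by a JSON object that holds its "name" and its "arguments". play_rows: Moves the arm, as the interface text tells. Its arguments: {"type":"object","properties":{"deltas":{"type":"array"},"force":{"type":"number"}},"required":["deltas"]}

```bash
ls; mkdir -p pics
python3 - <<'E'
from rig import bot
import cv2
for n in ["top","side"]:
    im=bot.get_image(n); cv2.imwrite(f"pics/{n}0.png",im)
    c=bot.camera_info(n); print(n,c)
print(bot.read_state())
E
```

```text
pics
top {'fx': 389.2425427440624, 'fy': 389.2425427440624, 'cx': 257.78204684743497, 'cy': 197.29632947846147, 'k1': 0.02476532759421666, 'T': array([[-0.02129534, -0.99253851,  0.12005752,  0.33078303],
       [-0.99963327,  0.02314753,  0.01405394, -0.00976059],
       [-0.01672811, -0.1197142 , -0.99266746,  1.23507731],
       [ 0.        ,  0.        ,  0.        ,  1.        ]])}
side {'fx': 459.0336661177333, 'fy': 459.0336661177333, 'cx': 247.07313007444816, 'cy': 193.59370312696322, 'k1': -0.11989564490501038, 'T': array([[-0.91772982, -0.176216  ,  0.35597738,  0.0310695 ],
       [-0.39624909,  0.34401616, -0.85125762,  0.98975922],
       [ 0.02754325, -0.92228022, -0.38553932,  0.52429227],
       [ 0.        ,  0.        ,  0.        ,  1.        ]])}
{'t': 0.1, 'joint_positions': array([ 1.25602189e+00,  2.41341571e-01,  3.84790999e-03,  1.33520764e+00,
       -2.38415922e-05,  1.57080305e+00]), 'qd': array([-0.00026666, -0.00234639,  0.00440084, -0.00221474, -0.00198882,
        0.0013747 ]), 'effort': array([-5.52815470e-05, -3.73138511e+01,  2.53009665e+01,  1.08334981e-02,
       -3.81546374e-05,  1.15106623e-06]), 'position': array([0.15461239, 0.47482807, 0.19929587]), 'eef_rot': array([-3.13968768e+00,  2.38543543e-05,  2.82681154e+00]), 'contact_force': array([-0.17820267, -0.16848221, -0.39642527]), 'moment': array([0.00792995, 0.01222903, 0.04669732]), 'opening': 0.08534626276398526}
```

View pics/top0.png

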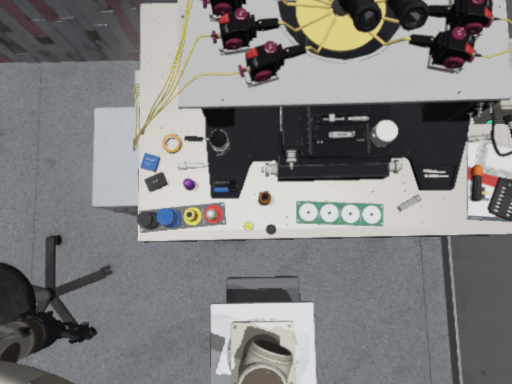

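View pics/side0.png

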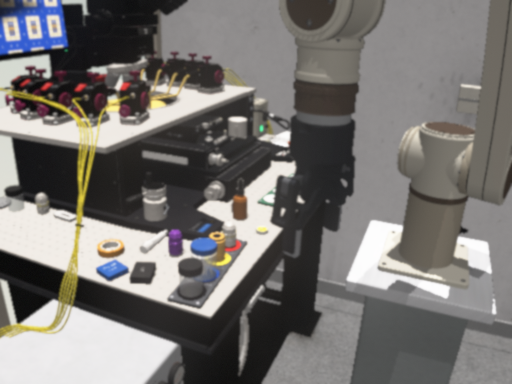

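Run:
```python
import cv2
a=cv2.imread("pics/top0.png")[140:245,130:400]; cv2.imwrite("pics/top0c.png",cv2.resize(a,None,fx=2.9,fy=2.9,interpolation=cv2.INTER_CUBIC))
a=cv2.imread("pics/side0.png")[170:310,90:290]; cv2.imwrite("pics/side0c.png",cv2.resize(a,None,fx=4,fy=4,interpolation=cv2.INTER_CUBIC))
```

```text
(no output)
```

View pics/top0c.png

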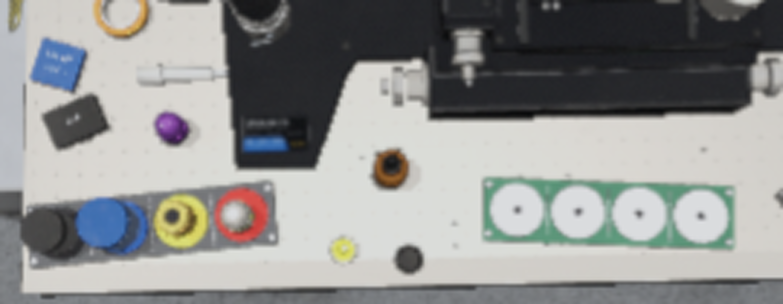

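View pics/side0c.png

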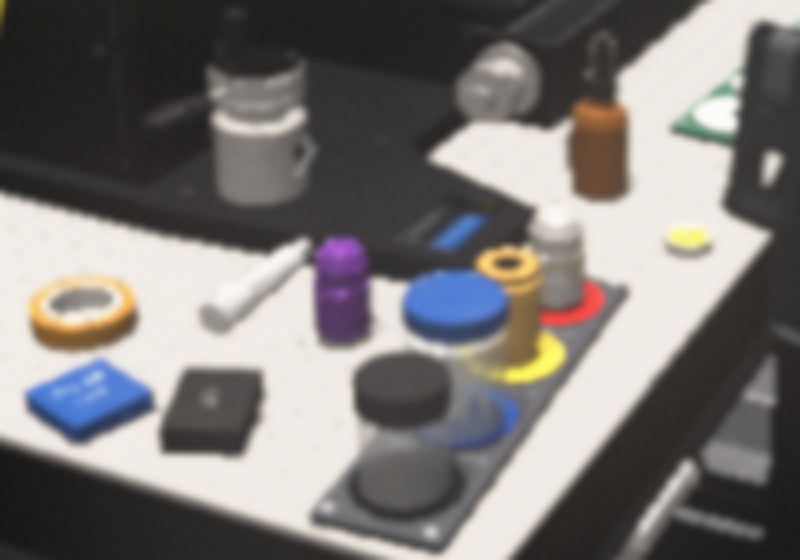

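```bash
cat > h.py <<'E'
import numpy as np, cv2
from rig import bot
from scipy.spatial.transform import Rotation as Rn
def R_tool(s): return Rn.from_euler('xyz',s['eef_rot']).as_matrix()
def ray(c,u,v):
    K=np.array([[c['fx'],0,c['cx']],[0,c['fy'],c['cy']],[0,0,1]])
    p=cv2.undistortPoints(np.array([[[u,v]]],float),K,np.array([c['k1'],0,0,0,0.]))[0,0]
    d=c['T'][:3,:3]@np.array([p[0],p[1],1]); return c['T'][:3,3],d/np.linalg.norm(d)
def onz(c,u,v,z):
    o,d=ray(c,u,v); return o+d*(z-o[2])/d[2]
def tri(c1,p1,c2,p2):
    o1,d1=ray(c1,*p1);o2,d2=ray(c2,*p2)
    A=np.stack([d1,-d2],1); s=np.linalg.lstsq(A,o2-o1,rcond=None)[0]
    a=o1+s[0]*d1;b=o2+s[1]*d2
    return (a+b)/2,np.linalg.norm(a-b)
def proj(c,P):
    T=np.linalg.inv(c['T']);p=T[:3,:3]@np.array(P)+T[:3,3];x,y=p[0]/p[2],p[1]/p[2];f=1+c['k1']*(x*x+y*y)
    return c['fx']*x*f+c['cx'],c['fy']*y*f+c['cy']
def go(target,yaw=None):
    """print total tool-frame shift (cm) and turn about tool z to reach TCP target"""
    s=bot.read_state();R=R_tool(s)
    d=R.T@(np.array(target)-s['position'])*100
    out='d(cm)=%s'%np.round(d,2)
    if yaw is not None:
        Rt=Rn.from_euler('xyz',[np.pi,0,yaw]).as_matrix()
        out+=' rotvec=%s'%np.round(Rn.from_matrix(R.T@Rt).as_rotvec(),3)
    print(out)
E
python3 - <<'E'
from h import *
c=bot.camera_info('top'); im=cv2.imread('pics/top0.png')
x0,y0,f=130,140,2.9
for n,(u,v),z in [('w1',(517,210),.01),('w2',(578,211),.01),('w3',(639,213),.01),('w4',(700,215),.01),('red',(242,214),.01),('yel',(181,221),.01),('blue',(119,227),.01),('bottle base',(392,172),.05),('objtop',(238,218),.067),('bartop',(176,215),.064),('jartop',(101,222),.08),('cantop',(43,231),.072),('purple',(171,127),.05),('rackBL',(35,265),.008)]:
    print(n,onz(c,u/f+x0,v/f+y0,z).round(4))
im=bot.get_image('wrist'); cv2.imwrite('pics/w0.png',im); w=bot.camera_info('wrist');print(w); s=bot.read_state();print(R_tool(s).round(3))
E
```

```text
w1 [ 0.4273 -0.1503  0.01  ]
w2 [ 0.4248 -0.2162  0.01  ]
w3 [ 0.4211 -0.2817  0.01  ]
w4 [ 0.4175 -0.347   0.01  ]
red [0.4297 0.1487 0.01  ]
yel [0.4236 0.2153 0.01  ]
blue [0.4186 0.2829 0.01  ]
bottle base [ 0.4674 -0.0155  0.05  ]
objtop [0.4211 0.1456 0.067 ]
bartop [0.4259 0.2106 0.064 ]
jartop [0.4192 0.2847 0.08  ]
cantop [0.4119 0.3467 0.072 ]
purple [0.521  0.2185 0.05  ]
rackBL [0.3796 0.3745 0.008 ]
{'fx': 309.7408675650091, 'fy': 309.7408675650091, 'cx': 255.72104727146208, 'cy': 189.38892514623558, 'k1': 0.005647720608591637, 'T': array([[ 0.31014535,  0.91559167,  0.25593311,  0.08826998],
       [ 0.95068772, -0.298228  , -0.08516404,  0.49544956],
       [-0.00164907,  0.26972569, -0.96293579,  0.37228018],
       [ 0.        ,  0.        ,  0.        ,  1.        ]])}
[[-0.951  0.31  -0.   ]
 [ 0.31   0.951 -0.002]
 [-0.    -0.002 -1.   ]]
```

View pics/w0.png

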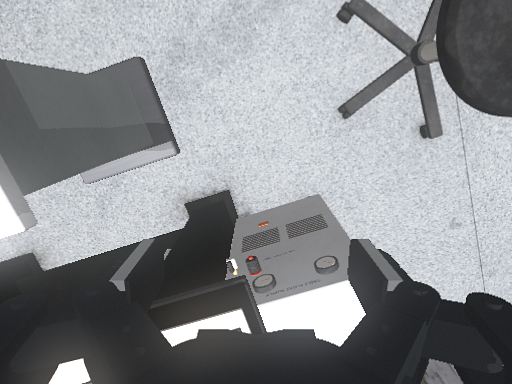

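Run:
```python
from h import *
go([.42,.25,.26],1.656)
```

```text
d(cm)=[-32.19 -13.18  -6.04] rotvec=[-1.000e-03  1.000e-03  1.171e+00]
```

Emit:
{"name": "play_rows", "arguments": {"deltas": [[[-3.6, -1.4, -0.7, 0, 0, 0, 100], [-3.6, -1.4, -0.7, 0, 0, 0, 100], [-3.6, -1.5, -0.7, 0, 0, 0, 100], [-3.6, -1.5, -0.7, 0, 0, 0, 100], [-3.6, -1.5, -0.7, 0, 0, 0, 100]]]}}

```text
t: 0.65
position: [0.3041, 0.349, 0.2351]
eef_rot: [-3.141, -0.0, 2.827]
contact_force: [0.5, 0.4, -0.5]
opening: 0.0855
```

Emit:
{"name": "play_rows", "arguments": {"deltas": [[[-3.6, -1.5, -0.6, 0, 0, 0, 100], [-3.6, -1.5, -0.6, 0, 0, 0, 100], [-3.6, -1.5, -0.6, 0, 0, 0, 100], [-3.4, -1.4, -0.6, 0, 0, 0, 100], [0, 0, 0, 0, 0, 0.15, 100]]]}}

```text
t: 1.15
position: [0.4233, 0.2476, 0.2594]
eef_rot: [3.141, 0.002, 2.668]
contact_force: [0.4, 0.1, 0.1]
opening: 0.0855
```

Emit:
{"name": "play_rows", "arguments": {"deltas": [[[0, 0, 0, 0, 0, 0.15, 100], [0, 0, 0, 0, 0, 0.15, 100], [0, 0, 0, 0, 0, 0.15, 100], [0, 0, 0, 0, 0, 0.15, 100], [0, 0, 0, 0, 0, 0.15, 100]]]}}

```text
t: 1.65
position: [0.4199, 0.25, 0.2587]
eef_rot: [-3.141, 0.0, 1.921]
contact_force: [-0.0, -0.1, -0.2]
opening: 0.0856
```

Emit:
{"name": "play_rows", "arguments": {"deltas": [[[0, 0, 0, 0, 0, 0.15, 100], [0, 0, 0, 0, 0, 0.12, 100], [0, 0, 0, 0, 0, 0, 100], [0, 0, 0, 0, 0, 0, 100]]]}}

```text
t: 2.05
position: [0.42, 0.2501, 0.2589]
eef_rot: [-3.141, 0.0, 1.659]
contact_force: [-0.3, 0.3, 0.1]
opening: 0.0854
```

Run:
```python
from h import *
import pickle
s=bot.read_state();print(s['t'],s['position'],s['eef_rot'],s['contact_force'])
w=bot.camera_info('wrist');im=bot.get_image('wrist'); cv2.imwrite('pics/w1.png',im);pickle.dump(w,open('w1.pkl','wb'))
go([.42,.25,.26],1.656)
```

```text
2.05 [0.41997318 0.25012696 0.25885468] [-3.14105648e+00  2.41521192e-04  1.65928472e+00] [-0.33560116  0.2531191   0.05444734]
d(cm)=[-0.02 -0.   -0.11] rotvec=[-0.     0.     0.003]
```

View pics/w1.png

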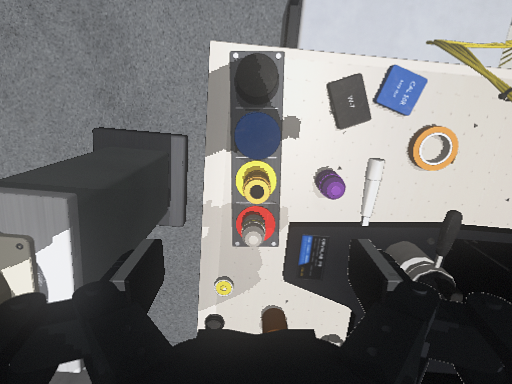

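Emit:
{"name": "play_rows", "arguments": {"deltas": [[[3, 0, 0, 0, 0, 0, 100], [4, 0, 0, 0, 0, 0, 100], [2, 0, 0, 0, 0, 0, 100], [0, 0, 0, 0, 0, 0, 100]]]}}

```text
t: 2.5
position: [0.4119, 0.3422, 0.2584]
eef_rot: [-3.141, -0.0, 1.662]
contact_force: [-0.4, 1.5, -0.8]
opening: 0.0858
```

Run:
```python
from h import *
import pickle
s=bot.read_state();print(s['t'],s['position'],s['eef_rot'],s['qd'].round(3))
w=bot.camera_info('wrist');im=bot.get_image('wrist'); cv2.imwrite('pics/w2.png',im);pickle.dump(w,open('w2.pkl','wb'))
for n,(x,y) in {'w1':(215,40),'w2':(215,90)}.items():
    a=cv2.imread(f'pics/{n}.png')[y:y+220,x:x+90]
    cv2.imwrite(f'pics/{n}c.png',cv2.resize(a,None,fx=2.7,fy=2.7,interpolation=cv2.INTER_CUBIC))
a=cv2.hconcat([cv2.imread('pics/w1c.png'),cv2.imread('pics/w2c.png')]);cv2.imwrite('pics/w12c.png',a)
```

```text
2.5 [0.41188625 0.34215653 0.25835972] [-3.14092921e+00 -1.55896184e-04  1.66160744e+00] [-0.039 -0.026 -0.033  0.014 -0.024 -0.016]
```

View pics/w2.png

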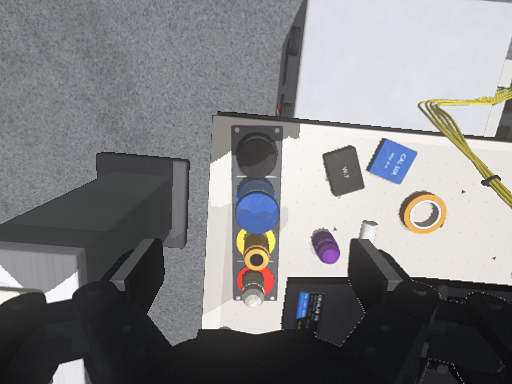

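View pics/w12c.png

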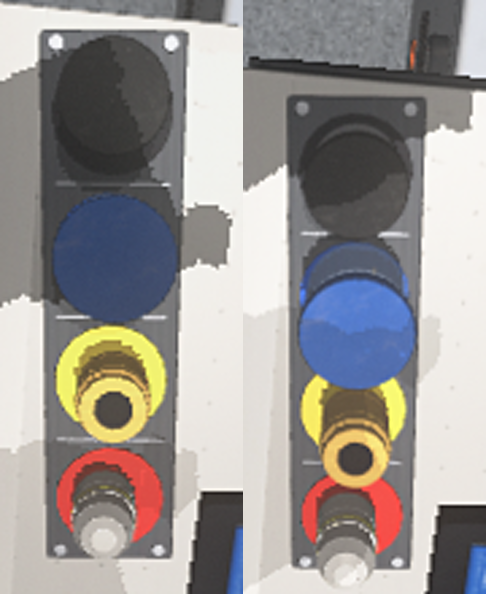

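Run:
```python
from h import *
import pickle
a=pickle.load(open('w1.pkl','rb'));b=pickle.load(open('w2.pkl','rb'))
P={'TL':((56,41),(302,109)),'TR':((171,42),(410,109)),'BL':((60,551),(305,562)),'BR':((158,551),(397,562)),
'barrel':((112,410),(355,457)),'obj':((103,541),(345,569)),'jar':((115,257),(357,333)),'can':((112,96),(355,182))}
Z=dict(TL=.008,TR=.008,BL=.008,BR=.008,barrel=.064,obj=.067,jar=.08,can=.072);Q={}
for n,((x1,y1),(x2,y2)) in P.items():
    p1=(215+x1/2.7,40+y1/2.7);p2=(215+(x2-243)/2.7,90+y2/2.7)
    X,e=tri(a,p1,b,p2); A=onz(a,*p1,Z[n]);B=onz(b,*p2,Z[n]);Q[n]=(A+B)/2
    print(n,X.round(4),'gap',round(e,4),'onz',A.round(4),B.round(4))
c=(Q['TL']+Q['TR']+Q['BL']+Q['BR'])/4; d=(Q['TL']+Q['TR']-Q['BL']-Q['BR']);d/=np.linalg.norm(d)
print('rack c',c.round(4),'angle',np.arctan2(-d[0],d[1]))
for k in (99,33,-33,-99): print((c+d*k/1000).round(4))
```

```text
TL [0.3824 0.3717 0.0138] gap 0.0002 onz [0.382  0.3725 0.008 ] [0.382  0.3712 0.008 ]
TR [0.4355 0.3763 0.0113] gap 0.0002 onz [0.4358 0.3768 0.008 ] [0.4356 0.376  0.008 ]
BL [0.4028 0.1124 0.0088] gap 0.0003 onz [0.4026 0.112  0.008 ] [0.4029 0.1118 0.008 ]
BR [0.4565 0.1169 0.0083] gap 0.0004 onz [0.4567 0.1168 0.008 ] [0.4563 0.1167 0.008 ]
barrel [0.4228 0.2111 0.0623] gap 0.0004 onz [0.4226 0.2115 0.064 ] [0.4229 0.212  0.064 ]
obj [0.4243 0.1407 0.0524] gap 0.0002 onz [0.424  0.1475 0.067 ] [0.4234 0.1511 0.067 ]
jar [0.4174 0.2825 0.0823] gap 0.0001 onz [0.4175 0.2823 0.08  ] [0.4175 0.2817 0.08  ]
can [0.4107 0.3463 0.0629] gap 0.0001 onz [0.4107 0.3456 0.072 ] [0.4105 0.3479 0.072 ]
rack c [0.4192 0.2442 0.008 ] angle 0.07981529108586195
[0.4114 0.3429 0.008 ]
[0.4166 0.2771 0.008 ]
[0.4219 0.2113 0.008 ]
[0.4271 0.1455 0.008 ]
```

Run:
```python
from h import *
go([.425,.175,.19],1.651)
```

```text
d(cm)=[-16.61  -0.18   6.87] rotvec=[-0.001  0.001  0.009]
```

Emit:
{"name": "play_rows", "arguments": {"deltas": [[[-3.5, 0, 1, 0, 0, 0, 70], [-4, 0, 1.5, 0, 0, 0.01, 70], [-4, 0, 1.5, 0, 0, 0, 70], [-3.5, -0.1, 1.5, 0, 0, 0, 70], [-1.6, -0.1, 1.4, 0, 0, 0, 70]]]}}

```text
t: 3.05
position: [0.4231, 0.1705, 0.1898]
eef_rot: [-3.141, 0.001, 1.644]
contact_force: [-0.9, 0.0, 0.3]
opening: 0.06
```

Emit:
{"name": "play_rows", "arguments": {"deltas": [[[0, 0, 0, 0, 0, 0, 70], [0, 0, 0, 0, 0, 0, 70]]]}}

```text
t: 3.25
position: [0.4237, 0.1735, 0.1905]
eef_rot: [3.141, -0.0, 1.645]
contact_force: [-0.5, -0.7, -0.2]
opening: 0.0599
```

Run:
```python
from h import *
import pickle
s=bot.read_state();print(s['t'],s['position'],s['eef_rot'],s['qd'].round(3))
w=bot.camera_info('wrist');im=bot.get_image('wrist'); cv2.imwrite('pics/w3.png',im);pickle.dump(w,open('w3.pkl','wb'))
cv2.imwrite('pics/w3c.png',cv2.resize(im[20:290,170:370],None,fx=2.2,fy=2.2,interpolation=cv2.INTER_CUBIC))
for p in [(.424,.1475,.067),(.427,.1455,.01),(.4228,.2115,.064)]: print(proj(w,p), (np.array(proj(w,p))-[170,20])*2.2)
```

```text
3.25 [0.42374024 0.17349186 0.19051176] [ 3.14139810e+00 -2.46796702e-04  1.64533144e+00] [0.029 0.005 0.035 0.    0.003 0.003]
(np.float64(255.6473987130126), np.float64(199.46138036543243)) [188.42427717 394.8150368 ]
(np.float64(258.05825403050903), np.float64(186.74237532328277)) [193.72815887 366.83322571]
(np.float64(259.338162087119), np.float64(134.74615015588537)) [196.54395659 252.44153034]
```

View pics/w3c.png

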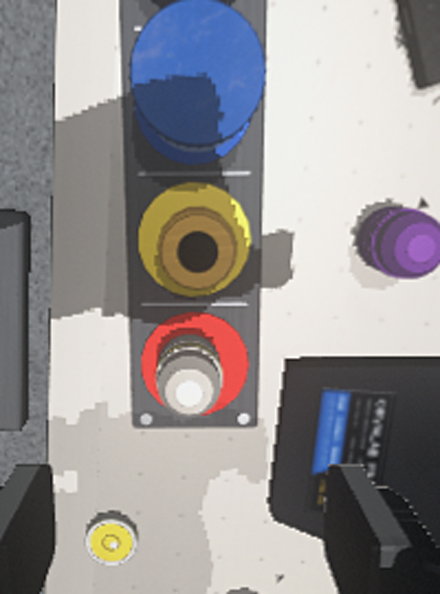

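Run:
```python
from h import *
go([.424,.148,.019],1.651)
w=__import__('pickle').load(open('w3.pkl','rb'))
print([onz(w,170+285/2.2,20+360/2.2,z).round(3) for z in (0,.02,.04)])
```

```text
d(cm)=[-2.63 -0.24 17.19] rotvec=[ 0.001 -0.001 -0.005]
[array([0.477, 0.15 , 0.   ]), array([0.474, 0.155, 0.02 ]), array([0.471, 0.16 , 0.04 ])]
```

Emit:
{"name": "play_rows", "arguments": {"deltas": [[[-1.6, -0.1, 2, 0, 0, 0, 50], [-1, -0.1, 3, 0, 0, 0, 50], [0, 0, 3, 0, 0, 0, 50], [0, 0, 3, 0, 0, 0, 50], [0, 0, 2.5, 0, 0, 0, 50]]], "force": 40}}

```text
t: 3.8
position: [0.4242, 0.1492, 0.0545]
eef_rot: [3.14, -0.0, 1.649]
contact_force: [-0.0, -0.9, -0.2]
opening: 0.0426
```

Emit:
{"name": "play_rows", "arguments": {"deltas": [[[0, 0, 2.5, 0, 0, 0, 50], [0, 0, 1.2, 0, 0, 0, 50], [0, 0, 0, 0, 0, 0, 50]]]}}

```text
t: 4.1
position: [0.4229, 0.1488, 0.017]
eef_rot: [-3.139, 0.001, 1.649]
contact_force: [-0.3, -0.7, 1.1]
opening: 0.0426
```

Run:
```python
from h import *
go([.424,.148,.019],1.651)
```

```text
d(cm)=[-0.09  0.11 -0.2 ] rotvec=[-0.003  0.001 -0.002]
```

Close.

Emit:
{"name": "play_rows", "arguments": {"deltas": [[[0, 0, 0, 0, 0, 0, 0], [0, 0, 0, 0, 0, 0, 0], [0, 0, 0, 0, 0, 0, 0], [0, 0, 0, 0, 0, 0, 0]]], "force": 40}}

```text
t: 4.5
position: [0.4246, 0.1487, 0.019]
eef_rot: [3.14, -0.001, 1.647]
contact_force: [0.4, -0.3, 1.5]
opening: 0.0279
```

Emit:
{"name": "play_rows", "arguments": {"deltas": [[[0, 0, -2, 0, 0, 0, 0], [0, 0, -3, 0, 0, 0, 0], [0, 0, -4, 0, 0, 0, 0], [0, 0, -4, 0, 0, 0, 0], [0, 0, -3, 0, 0, 0, 0]]]}}

```text
t: 5.0
position: [0.4243, 0.1483, 0.1809]
eef_rot: [3.139, -0.001, 1.647]
contact_force: [1.1, 0.6, -1.3]
opening: 0.0279
```

Run:
```python
from h import *
import pickle
s=bot.read_state();print(s['t'],s['position'],s['eef_rot'],s['opening'])
w=bot.camera_info('wrist');im=bot.get_image('wrist'); cv2.imwrite('pics/w4.png',im);pickle.dump(w,open('w4.pkl','wb'))
# goal from top
go([.42,-.12,.24],1.521)
print([ (onz(bot.camera_info('top'),130+u/2.9,140+v/2.9,.01)).round(4) for u,v in [(517,210),(700,215)]])
```

```text
5.0 [0.42425227 0.14827527 0.18087082] [ 3.13890994e+00 -6.60405940e-04  1.64665632e+00] 0.027852857289628285
d(cm)=[-26.78  -2.67  -5.56] rotvec=[ 0.01  -0.003  0.126]
[array([ 0.4273, -0.1503,  0.01  ]), array([ 0.4175, -0.347 ,  0.01  ])]
```

View pics/w4.png

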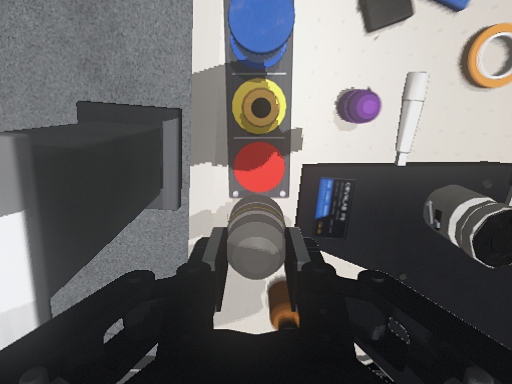

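Emit:
{"name": "play_rows", "arguments": {"deltas": [[[-3, -0.3, -2, 0, 0, 0.03, 0], [-4.5, -0.4, -2, 0, 0, 0.03, 0], [-4.8, -0.4, -2, 0, 0, 0.03, 0], [-4.8, -0.4, -2, 0, 0, 0.03, 0], [-4.8, -0.4, 0, 0, 0, 0, 0]]]}}

```text
t: 5.55
position: [0.4086, -0.0687, 0.2592]
eef_rot: [3.136, 0.001, 1.527]
contact_force: [1.5, 0.1, -2.4]
opening: 0.0281
```

Emit:
{"name": "play_rows", "arguments": {"deltas": [[[-4.5, -0.4, 0, 0, 0, 0, 0], [-3, -0.2, 0, 0, 0, 0, 0], [0, 0, 0, 0, 0, 0, 0], [0, 0, 0, 0, 0, 0, 0]]]}}

```text
t: 5.95
position: [0.3976, -0.142, 0.2562]
eef_rot: [-3.141, -0.001, 1.525]
contact_force: [0.2, -0.3, -2.1]
opening: 0.0283
```

Run:
```python
from h import *
import pickle
s=bot.read_state();print(s['t'],s['position'],s['eef_rot'],s['opening'],s['qd'].round(3))
w=bot.camera_info('wrist');im=bot.get_image('wrist'); cv2.imwrite('pics/w5.png',im);pickle.dump(w,open('w5.pkl','wb'))
```

```text
5.95 [ 0.39760531 -0.14196395  0.2562    ] [-3.14109057e+00 -6.46586918e-04  1.52453010e+00] 0.02832489535464737 [ 0.041 -0.003 -0.002  0.001  0.001  0.   ]
```

View pics/w5.png

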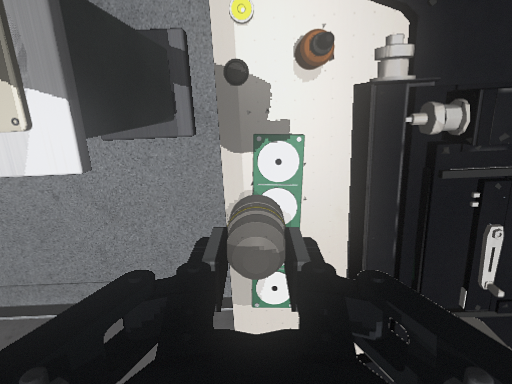

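Emit:
{"name": "play_rows", "arguments": {"deltas": [[[-3, 0.5, 0, 0, 0, 0, 0], [-3, 0.5, 0, 0, 0, 0, 0], [0, 0, 0, 0, 0, 0, 0], [0, 0, 0, 0, 0, 0, 0]]]}}

```text
t: 6.4
position: [0.4056, -0.2009, 0.2561]
eef_rot: [-3.141, -0.001, 1.528]
contact_force: [-0.9, -0.1, -1.3]
opening: 0.0277
```

```bash
cat > gm.py <<'E'
from h import *
def dots(im):
    """white discs by their dark dot: centroid of dark blobs enclosed in white"""
    g=cv2.cvtColor(im,cv2.COLOR_BGR2GRAY)
    hsv=cv2.cvtColor(im,cv2.COLOR_BGR2HSV)
    green=cv2.inRange(hsv,(60,60,30),(95,255,255))
    ys,xs=np.where(green); 
    x0,x1,y0,y1=xs.min(),xs.max(),ys.min(),ys.max()
    out=[]
    m=(g<110).astype(np.uint8)
    n,l,st,ce=cv2.connectedComponentsWithStats(m)
    for i in range(1,n):
        if 3<=st[i,4]<=80 and x0<ce[i,0]<x1 and y0<ce[i,1]<y1:
            x,y,ww,hh=st[i,:4]
            ring=hsv[max(0,y-4):y+hh+4,max(0,x-4):x+ww+4]; brd=np.concatenate([ring[0],ring[-1],ring[:,0],ring[:,-1]])
            if brd[:,1].max()<40: 
                wt=(255-g[y-1:y+hh+1,x-1:x+ww+1].astype(float))-40; wt[wt<0]=0
                yy,xx=np.mgrid[y-1:y+hh+1,x-1:x+ww+1]
                out.append((float((wt*xx).sum()/wt.sum()),float((wt*yy).sum()/wt.sum())))
    return out
E
python3 - <<'E'
from gm import *
import pickle
s=bot.read_state();print(s['t'],s['position'],s['eef_rot'],s['opening'],s['qd'].round(3))
w=bot.camera_info('wrist');im=bot.get_image('wrist'); cv2.imwrite('pics/w6.png',im);pickle.dump(w,open('w6.pkl','wb'))
for n in ('w5','w6'):
    c=pickle.load(open(n+'.pkl','rb'))
    for p in dots(cv2.imread(f'pics/{n}.png')): print(n,np.round(p,1),onz(c,*p,.01).round(4))
E
```

```text
6.4 [ 0.40555925 -0.20093171  0.25613428] [-3.14079193e+00 -1.01052647e-03  1.52768879e+00] 0.02770835112574797 [ 0.017 -0.013 -0.012  0.006  0.001 -0.001]
w5 [278.  161.4] [ 0.4261 -0.1533  0.01  ]
w5 [274.2 287.9] [ 0.4147 -0.3506  0.01  ]
w6 [270.2 118. ] [ 0.4251 -0.1538  0.01  ]
w6 [269.6 166.8] [ 0.4222 -0.2192  0.01  ]
w6 [258.5 229.5] [ 0.4031 -0.3114  0.01  ]
w6 [273.5 232. ] [ 0.4248 -0.3163  0.01  ]
w6 [258.5 234.4] [ 0.4028 -0.3191  0.01  ]
w6 [268.5 234.5] [ 0.4174 -0.3199  0.01  ]
```

View pics/w6.png

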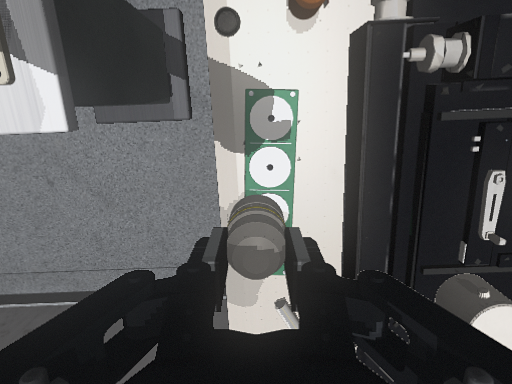

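Run:
```python
from gm import *
import pickle
a=pickle.load(open('w5.pkl','rb'));b=pickle.load(open('w6.pkl','rb'))
print(tri(a,(278,161.4),b,(270.2,118)))
go([.4256,-.1535,.06],1.517)
```

```text
(array([ 0.42560786, -0.15371681,  0.00854432]), np.float64(0.0010267363200871914))
d(cm)=[ 4.78  1.83 19.63] rotvec=[-0.001 -0.001  0.011]
```

Emit:
{"name": "play_rows", "arguments": {"deltas": [[[2, 0.8, 2, 0, 0, 0.01, 0], [2, 0.7, 3.5, 0, 0, 0, 0], [0.8, 0.3, 4.5, 0, 0, 0, 0], [0, 0, 4.5, 0, 0, 0, 0], [0, 0, 3.5, 0, 0, 0, 0]]]}}

```text
t: 6.95
position: [0.4247, -0.1524, 0.0744]
eef_rot: [-3.14, -0.001, 1.52]
contact_force: [-0.1, -0.3, -1.7]
opening: 0.0278
```

Emit:
{"name": "play_rows", "arguments": {"deltas": [[[0, 0, 1.5, 0, 0, 0, 0], [0, 0, 1, 0, 0, 0, 0], [0, 0, 0, 0, 0, 0, 0]]]}}

```text
t: 7.25
position: [0.4251, -0.1536, 0.0507]
eef_rot: [-3.14, -0.001, 1.519]
contact_force: [0.5, -0.3, -1.2]
opening: 0.028
```

Run:
```python
from gm import *
s=bot.read_state();print(s['t'],s['position'],s['eef_rot'],s['contact_force'])
go([.4256,-.1535,.02],1.517)
```

```text
7.25 [ 0.42506901 -0.15360211  0.05067701] [-3.13951685e+00 -8.06603563e-04  1.51852933e+00] [ 0.51721085 -0.25397539 -1.21393232]
d(cm)=[0.01 0.06 3.07] rotvec=[-0.002 -0.001  0.002]
```

Emit:
{"name": "play_rows", "arguments": {"deltas": [[[0, 0.1, 1.5, 0, 0, 0, 0], [0, 0, 1, 0, 0, 0, 0], [0, 0, 0.5, 0, 0, 0, 0], [0, 0, 0, 0, 0, 0, 0]]]}}

```text
t: 7.65
position: [0.4266, -0.1548, 0.0214]
eef_rot: [-3.141, -0.0, 1.517]
contact_force: [0.6, 1.3, -2.5]
opening: 0.028
```

Emit:
{"name": "play_rows", "arguments": {"deltas": [[[0, 0, 0.1, 0, 0, 0, 0], [0, 0, 0, 0, 0, 0, 0], [0, 0, 0, 0, 0, 0, 0]]]}}

```text
t: 7.95
position: [0.4272, -0.1551, 0.0209]
eef_rot: [3.141, 0.0, 1.517]
contact_force: [-0.5, -0.8, -2.4]
opening: 0.0283
```

Run:
```python
from gm import *
s=bot.read_state();print(s['t'],s['position'],s['eef_rot'],s['contact_force'])
```

```text
7.95 [ 0.42716474 -0.1551466   0.02089461] [3.14077308e+00 2.65112910e-04 1.51665475e+00] [-0.49189984 -0.77553431 -2.36131558]
```

Emit:
{"name": "play_rows", "arguments": {"deltas": [[[0.1, -0.1, 0.1, 0, 0, 0, 0], [0, 0, 0.1, 0, 0, 0, 0], [0, 0, 0, 0, 0, 0, 0]]]}}

```text
t: 8.25
position: [0.426, -0.1539, 0.0189]
eef_rot: [3.141, 0.0, 1.517]
contact_force: [-0.2, 0.3, 3.4]
opening: 0.0282
```

Run:
```python
from gm import *
s=bot.read_state();print(s['t'],s['position'],s['eef_rot'],s['contact_force'])
```

```text
8.25 [ 0.42597945 -0.15388075  0.0189444 ] [3.14119860e+00 6.11218727e-05 1.51683414e+00] [-0.24309546  0.34187636  3.40269532]
```

Emit:
{"name": "play_rows", "arguments": {"deltas": [[[0, 0, 0, 0, 0, 0, 40], [0, 0, 0, 0, 0, 0, 55], [0, 0, 0, 0, 0, 0, 55], [0, 0, -2, 0, 0, 0, 60], [0, 0, -3, 0, 0, 0, 60]]]}}

```text
t: 8.75
position: [0.424, -0.1532, 0.0673]
eef_rot: [-3.137, -0.001, 1.517]
contact_force: [0.9, 0.2, -0.2]
opening: 0.0508
```

Emit:
{"name": "play_rows", "arguments": {"deltas": [[[1, 0, -4, 0, 0, 0, 60], [3, 0, -4, 0, 0, 0, 60], [3, 0, -4, 0, 0, 0, 60], [0, 0, -3, 0, 0, 0, 60], [0, 0, 0, 0, 0, 0, 60]]]}}

```text
t: 9.25
position: [0.4328, -0.0838, 0.2232]
eef_rot: [3.132, 0.001, 1.519]
contact_force: [-0.4, 0.0, 0.1]
opening: 0.0511
```

Run:
```python
from gm import *
import pickle
s=bot.read_state();print(s['t'],s['position'],s['eef_rot'],s['contact_force'])
w=bot.camera_info('wrist');im=bot.get_image('wrist'); cv2.imwrite('pics/w7.png',im);pickle.dump(w,open('w7.pkl','wb'))
for p in [(.4256,-.1535,.067),(.4256,-.1535,.01)]: print(proj(w,p))
cv2.imwrite('pics/w7c.png',cv2.resize(im[100:300,170:370],None,fx=3,fy=3,interpolation=cv2.INTER_CUBIC))
```

```text
9.25 [ 0.43276549 -0.08375564  0.22315917] [3.13196225e+00 1.40912321e-03 1.51877646e+00] [-0.3991842   0.04730745  0.08987784]
(np.float64(252.68147184354913), np.float64(227.2681598360694))
(np.float64(252.6772117155214), np.float64(210.4693648811973))
```

View pics/w7c.png

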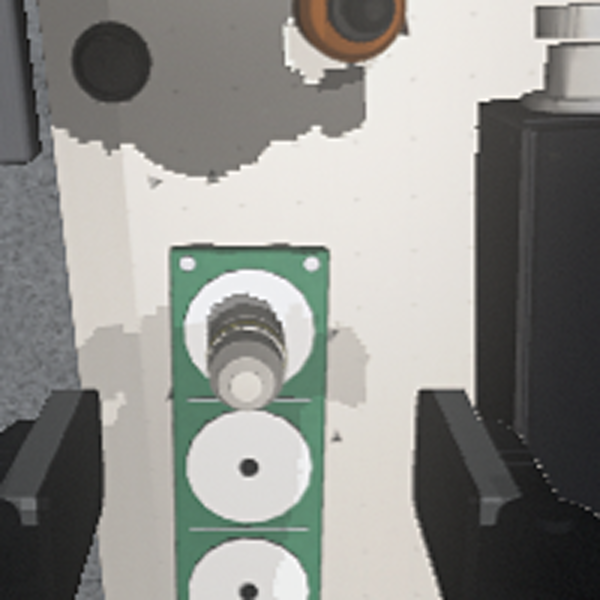

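Run:
```python
from gm import *
go([.423,.212,.14],1.651)
```

```text
d(cm)=[29.51 -2.45  8.03] rotvec=[ 0.005  0.001 -0.133]
```

Emit:
{"name": "play_rows", "arguments": {"deltas": [[[3, -0.2, 0, 0, 0, -0.03, 60], [4.5, -0.2, 0, 0, 0, -0.03, 60], [4.8, 0, 0, 0, 0, -0.03, 60], [4.8, 0, 0, 0, 0, -0.04, 60], [4.8, 0.1, 1.5, 0, 0, 0, 60]]]}}

```text
t: 9.8
position: [0.4242, 0.1362, 0.2034]
eef_rot: [3.14, -0.0, 1.646]
contact_force: [2.0, -0.7, 0.2]
opening: 0.0511
```

Emit:
{"name": "play_rows", "arguments": {"deltas": [[[4.5, 0.1, 2, 0, 0, 0, 60], [3.2, 0, 2.5, 0, 0, 0, 60], [0, 0, 2, 0, 0, 0, 60], [0, 0, 0, 0, 0, 0, 60], [0, 0, 0, 0, 0, 0, 60]]]}}

```text
t: 10.3
position: [0.418, 0.2107, 0.1375]
eef_rot: [-3.139, 0.001, 1.646]
contact_force: [-0.2, -0.3, 0.1]
opening: 0.0515
```

Run:
```python
from gm import *
import pickle
s=bot.read_state();print(s['t'],s['position'],s['eef_rot'],s['qd'].round(3))
w=bot.camera_info('wrist');im=bot.get_image('wrist'); cv2.imwrite('pics/w8.png',im);pickle.dump(w,open('w8.pkl','wb'))
for p in [(.4232,.212,.064),(.4175,.282,.08)]: print(proj(w,p))
go([.423,.212,.019],1.651)
```

```text
10.3 [0.41800967 0.2106914  0.13750609] [-3.13868586e+00  1.39062678e-03  1.64619021e+00] [-0.016 -0.026  0.035  0.001 -0.001 -0.001]
(np.float64(264.32329266296085), np.float64(186.4849627395169))
(np.float64(264.97219049966054), np.float64(97.21166620645705))
d(cm)=[ 0.09  0.42 11.96] rotvec=[-0.001  0.    -0.005]
```

View pics/w8.png

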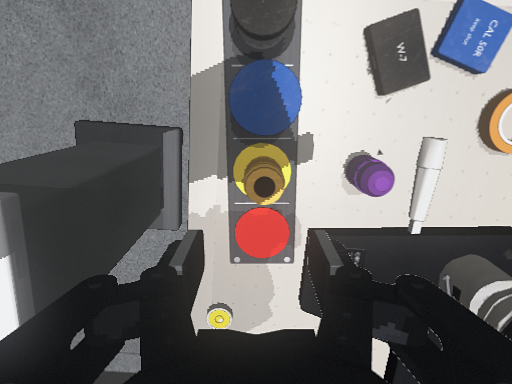

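Emit:
{"name": "play_rows", "arguments": {"deltas": [[[0.1, 0.4, 2, 0, 0, 0, 60], [0, 0, 3, 0, 0, 0, 60], [0, 0, 3, 0, 0, 0, 60], [0, 0, 2.5, 0, 0, 0, 60], [0, 0, 1.4, 0, 0, 0, 60]]]}}

```text
t: 10.85
position: [0.4229, 0.2117, 0.0189]
eef_rot: [-3.141, 0.0, 1.644]
contact_force: [0.1, -0.9, 0.2]
opening: 0.0514
```

Emit:
{"name": "play_rows", "arguments": {"deltas": [[[0, 0, 0, 0, 0, 0, 60], [0, 0, 0, 0, 0, 0, 0], [0, 0, 0, 0, 0, 0, 0], [0, 0, 0, 0, 0, 0, 0], [0, 0, 0, 0, 0, 0, 0]]], "force": 40}}

```text
t: 11.35
position: [0.4245, 0.2133, 0.0212]
eef_rot: [3.138, -0.001, 1.646]
contact_force: [0.7, -1.6, 7.6]
opening: 0.0325
```

Emit:
{"name": "play_rows", "arguments": {"deltas": [[[0, 0, -2, 0, 0, 0, 0], [0, 0, -3, 0, 0, 0, 0], [0, 0, -4.5, 0, 0, 0, 0], [0, 0, -4.5, 0, 0, 0, 0], [0, 0, -4.5, 0, 0, 0, 0]]]}}

```text
t: 11.85
position: [0.4221, 0.2128, 0.2064]
eef_rot: [-3.141, -0.0, 1.647]
contact_force: [0.5, 1.0, -1.0]
opening: 0.0328
```

Run:
```python
from gm import *
s=bot.read_state();print(s['t'],s['position'],s['eef_rot'],s['opening'])
go([.4221,-.2193,.16],1.517)
```

```text
11.85 [0.42214743 0.21275286 0.20635532] [-3.14125575e+00 -1.24973329e-04  1.64697710e+00] 0.03281239562084565
d(cm)=[-43.08  -3.29   4.63] rotvec=[-0.   -0.    0.13]
```

Emit:
{"name": "play_rows", "arguments": {"deltas": [[[-3, -0.4, 0, 0, 0, 0.03, 0], [-4.5, -0.4, 0, 0, 0, 0.03, 0], [-4.8, -0.4, 0, 0, 0, 0.03, 0], [-4.8, -0.2, 0, 0, 0, 0.04, 0], [-4.8, 0, 0, 0, 0, 0, 0]]]}}

```text
t: 12.35
position: [0.41, -0.0078, 0.2048]
eef_rot: [3.141, -0.0, 1.517]
contact_force: [0.7, 0.1, -1.1]
opening: 0.0322
```

Emit:
{"name": "play_rows", "arguments": {"deltas": [[[-4.8, 0, 0, 0, 0, 0, 0], [-4.8, 0, 0, 0, 0, 0, 0], [-4.5, 0, 0, 0, 0, 0, 0], [-4, 0, 0, 0, 0, 0, 0], [-3, 0, 0, 0, 0, 0, 0]]]}}

```text
t: 12.85
position: [0.3986, -0.2193, 0.2047]
eef_rot: [3.141, 0.0, 1.515]
contact_force: [-0.0, 1.0, -0.5]
opening: 0.0328
```

Emit:
{"name": "play_rows", "arguments": {"deltas": [[[0, 0, 0, 0, 0, 0, 0], [0, 0, 0, 0, 0, 0, 0]]]}}

```text
t: 13.05
position: [0.3988, -0.2172, 0.2043]
eef_rot: [-3.141, -0.001, 1.515]
contact_force: [0.3, -0.2, -1.7]
opening: 0.0327
```

Run:
```python
from gm import *
import pickle
s=bot.read_state();print(s['t'],s['position'],s['eef_rot'],s['qd'].round(3))
w=bot.camera_info('wrist');im=bot.get_image('wrist'); cv2.imwrite('pics/w9.png',im);pickle.dump(w,open('w9.pkl','wb'))
for p in [(.4256,-.1535,.067),(.4256,-.1535,.01),(.4221,-.2193,.01)]: print(proj(w,p))
go([.4221,-.2193,.06],1.517)
```

```text
13.05 [ 0.39880409 -0.21717016  0.20434629] [-3.14100733e+00 -1.00876190e-03  1.51518125e+00] [ 0.035 -0.012 -0.012  0.001  0.001 -0.   ]
(np.float64(281.33256301157934), np.float64(105.17199879079956))
(np.float64(277.3943352932115), np.float64(104.82168420043946))
(np.float64(276.5208864753288), np.float64(161.7231832964113))
d(cm)=[-0.17  2.34 14.44] rotvec=[-0.001 -0.001 -0.   ]
```

View pics/w9.png

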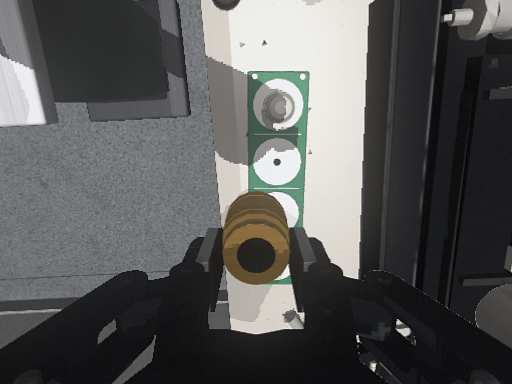

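Emit:
{"name": "play_rows", "arguments": {"deltas": [[[-0.1, 1.2, 2, 0, 0, 0, 0], [-0.1, 1.2, 3.5, 0, 0, 0, 0], [0, 0, 4, 0, 0, 0, 0], [0, 0, 3.5, 0, 0, 0, 0], [0, 0, 2.5, 0, 0, 0, 0]]]}}

```text
t: 13.6
position: [0.4221, -0.2179, 0.0474]
eef_rot: [-3.139, -0.002, 1.52]
contact_force: [0.2, -0.1, -1.2]
opening: 0.0327
```

Emit:
{"name": "play_rows", "arguments": {"deltas": [[[0, 0, 1.3, 0, 0, 0, 0], [0, 0, 0.8, 0, 0, 0, 0], [0, 0, 0, 0, 0, 0, 0], [0, 0, 0, 0, 0, 0, 0]]]}}

```text
t: 14.0
position: [0.4239, -0.2201, 0.0293]
eef_rot: [3.14, 0.0, 1.518]
contact_force: [0.1, 0.2, -1.0]
opening: 0.0325
```

Run:
```python
from gm import *
s=bot.read_state();print(s['t'],s['position'],s['eef_rot'],s['contact_force'])
go([.4231,-.2193,.021],1.517)
```

```text
14.0 [ 0.42390061 -0.22007319  0.02932983] [3.14038872e+00 4.30369365e-04 1.51800106e+00] [ 0.10585264  0.21351793 -1.01433182]
d(cm)=[ 0.07 -0.09  0.83] rotvec=[0.001 0.    0.001]
```

Emit:
{"name": "play_rows", "arguments": {"deltas": [[[0, 0, 0.4, 0, 0, 0, 0], [0, 0, 0.3, 0, 0, 0, 0], [0, 0, 0.1, 0, 0, 0, 0], [0, 0, 0, 0, 0, 0, 0]]]}}

```text
t: 14.4
position: [0.4235, -0.2206, 0.0212]
eef_rot: [3.141, 0.0, 1.517]
contact_force: [0.3, 0.2, 4.2]
opening: 0.0321
```

Emit:
{"name": "play_rows", "arguments": {"deltas": [[[0, 0, 0.1, 0, 0, 0, 0], [0, 0, 0, 0, 0, 0, 0]]]}}

```text
t: 14.6
position: [0.4236, -0.2207, 0.0211]
eef_rot: [3.14, 0.001, 1.517]
contact_force: [-2.9, 1.9, 10.3]
opening: 0.0325
```

Emit:
{"name": "play_rows", "arguments": {"deltas": [[[0.1, 0, -0.1, 0, 0, 0, 0], [0, 0, 0, 0, 0, 0, 0], [0, 0, 0, 0, 0, 0, 50], [0, 0, 0, 0, 0, 0, 60], [0, 0, 0, 0, 0, 0, 60]]]}}

```text
t: 15.1
position: [0.4229, -0.2191, 0.0201]
eef_rot: [-3.141, -0.001, 1.517]
contact_force: [0.3, -0.1, -0.1]
opening: 0.0514
```

Emit:
{"name": "play_rows", "arguments": {"deltas": [[[0, 0, -2, 0, 0, 0, 60], [0, 0, -3, 0, 0, 0, 60], [1, 0, -4, 0, 0, 0, 75], [3, 0, -4, 0, 0, 0, 75], [3, 0, -4, 0, 0, 0, 75]]]}}

```text
t: 15.6
position: [0.4265, -0.1489, 0.1917]
eef_rot: [-3.141, -0.001, 1.515]
contact_force: [1.0, 0.0, -0.4]
opening: 0.0641
```

Emit:
{"name": "play_rows", "arguments": {"deltas": [[[0, 0, 0, 0, 0, 0, 75], [0, 0, 0, 0, 0, 0, 75]]]}}

```text
t: 15.8
position: [0.4277, -0.1492, 0.1914]
eef_rot: [3.139, 0.001, 1.518]
contact_force: [0.0, 0.3, -0.2]
opening: 0.0639
```

Run:
```python
from gm import *
import pickle
s=bot.read_state();print(s['t'],s['position'],s['eef_rot'],s['contact_force'])
w=bot.camera_info('wrist');im=bot.get_image('wrist'); cv2.imwrite('pics/w10.png',im);pickle.dump(w,open('w10.pkl','wb'))
for p in [(.4256,-.1535,.067),(.4256,-.1535,.01),(.4221,-.2193,.064),(.4221,-.2193,.01),(.4185,-.285,.01)]: print(proj(w,p),(np.array(proj(w,p))-[200,100])*4)
cv2.imwrite('pics/w10c.png',cv2.resize(im[100:250,200:350],None,fx=4,fy=4,interpolation=cv2.INTER_CUBIC))
go([.4175,.282,.16],1.651)
```

```text
15.8 [ 0.42768731 -0.14916506  0.19136474] [3.13925049e+00 8.03198330e-04 1.51844014e+00] [ 0.0281712   0.29553872 -0.2090598 ]
(np.float64(255.06886264795085), np.float64(178.08796461341666)) [220.27545059 312.35185845]
(np.float64(255.0571784960931), np.float64(166.55440813330446)) [220.22871398 266.21763253]
(np.float64(255.08907427322964), np.float64(238.26877555593535)) [220.35629709 553.07510222]
(np.float64(255.0758054633321), np.float64(219.58191822720178)) [220.30322185 478.32767291]
(np.float64(255.01026752749345), np.float64(267.79423220202693)) [220.04107011 671.17692881]
d(cm)=[43.02 -3.22  3.  ] rotvec=[-0.001 -0.    -0.134]
```

View pics/w10c.png

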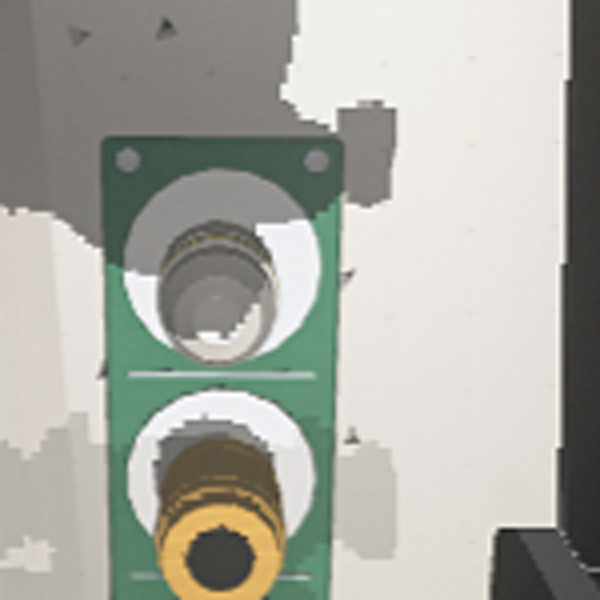

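Emit:
{"name": "play_rows", "arguments": {"deltas": [[[3, -0.3, 0, 0, 0, -0.03, 80], [4.5, -0.3, 0, 0, 0, -0.03, 80], [4.8, -0.2, 0, 0, 0, -0.03, 80], [4.8, 0, 0, 0, 0, -0.04, 80], [4.8, 0, 0, 0, 0, 0, 80]]]}}

```text
t: 16.35
position: [0.4148, 0.0702, 0.1885]
eef_rot: [-3.138, 0.0, 1.645]
contact_force: [1.0, -0.0, 0.8]
opening: 0.0683
```

Emit:
{"name": "play_rows", "arguments": {"deltas": [[[4.8, 0, 0, 0, 0, 0, 85], [4.8, 0, 0, 0, 0, 0, 85], [4.5, 0, 0, 0, 0, 0, 85], [4, 0, 0, 0, 0, 0, 85], [3, 0, 1, 0, 0, 0, 85]]]}}

```text
t: 16.85
position: [0.3998, 0.2816, 0.1792]
eef_rot: [-3.14, 0.001, 1.647]
contact_force: [1.3, 0.3, 0.7]
opening: 0.0721
```

Emit:
{"name": "play_rows", "arguments": {"deltas": [[[0, 0, 1, 0, 0, 0, 85], [0, 0, 0, 0, 0, 0, 85], [0, 0, 0, 0, 0, 0, 85]]]}}

```text
t: 17.15
position: [0.3994, 0.2781, 0.1691]
eef_rot: [-3.138, 0.002, 1.645]
contact_force: [-0.7, -0.5, 0.6]
opening: 0.0727
```

Run:
```python
from gm import *
import pickle
s=bot.read_state();print(s['t'],s['position'],s['eef_rot'],s['qd'].round(3))
w=bot.camera_info('wrist');im=bot.get_image('wrist'); cv2.imwrite('pics/w11.png',im);pickle.dump(w,open('w11.pkl','wb'))
for p in [(.4175,.282,.08),(.4107,.3468,.072)]: print(proj(w,p))
hsv=cv2.cvtColor(im,cv2.COLOR_BGR2HSV)
m=cv2.inRange(hsv,(100,120,40),(125,255,255));cs=cv2.findContours(m,0,1)[0];c=max(cs,key=cv2.contourArea);print(cv2.boundingRect(c),cv2.minEnclosingCircle(c))
go([.4175,.282,.02],1.651)
```

```text
17.15 [0.39939043 0.27805741 0.16910759] [-3.13847327e+00  2.28608967e-03  1.64511745e+00] [-0.011 -0.022  0.021  0.002  0.003  0.001]
(np.float64(278.9388750844026), np.float64(179.83959625926826))
(np.float64(277.4825022051406), np.float64(102.07408772822578))
(424, 83, 64, 61) ((455.5, 113.5), 34.677181243896484)
d(cm)=[ 0.27  1.8  14.99] rotvec=[-0.002  0.001 -0.006]
```

View pics/w11.png

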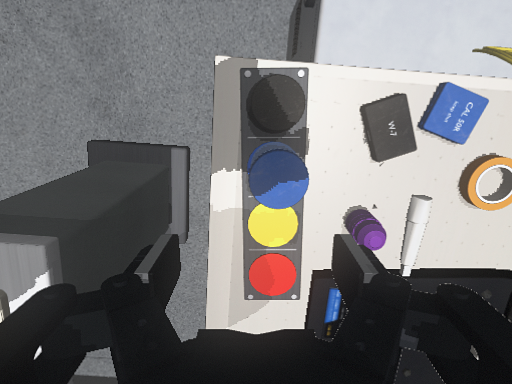

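Emit:
{"name": "play_rows", "arguments": {"deltas": [[[0.3, 1.2, 1, 0, 0, 0, 85], [0, 0.6, 2.5, 0, 0, 0, 85], [0, 0, 2, 0, 0, 0, 85], [0, 0, 0, 0, 0, 0, 85], [0, 0, 0, 0, 0, 0, 85]]]}}

```text
t: 17.7
position: [0.4182, 0.2837, 0.1155]
eef_rot: [-3.141, 0.0, 1.645]
contact_force: [0.2, 0.0, 0.4]
opening: 0.0729
```

Run:
```python
from gm import *
go([.4175,.282,.02],1.651)
```

```text
d(cm)=[-0.16 -0.08  9.55] rotvec=[-0.     0.    -0.006]
```

Emit:
{"name": "play_rows", "arguments": {"deltas": [[[-0.1, 0, 2, 0, 0, 0, 85], [0, 0, 3, 0, 0, 0, 85], [0, 0, 2.5, 0, 0, 0, 85], [0, 0, 1.5, 0, 0, 0, 85], [0, 0, 0.5, 0, 0, 0, 85]]]}}

```text
t: 18.2
position: [0.4178, 0.283, 0.0202]
eef_rot: [-3.141, 0.0, 1.646]
contact_force: [-0.0, -0.2, 0.6]
opening: 0.0724
```

Emit:
{"name": "play_rows", "arguments": {"deltas": [[[0, 0, 0, 0, 0, 0, 85], [0, 0, 0, 0, 0, 0, 0], [0, 0, 0, 0, 0, 0, 0], [0, 0, 0, 0, 0, 0, 0], [0, 0, 0, 0, 0, 0, 0]]], "force": 40}}

```text
t: 18.7
position: [0.4193, 0.2842, 0.0224]
eef_rot: [3.138, -0.002, 1.647]
contact_force: [0.5, 0.5, 7.8]
opening: 0.051
```

Emit:
{"name": "play_rows", "arguments": {"deltas": [[[0, 0, -2, 0, 0, 0, 0], [0, 0, -3, 0, 0, 0, 0], [0, 0, -4.5, 0, 0, 0, 0], [0, 0, -4.5, 0, 0, 0, 0], [0, 0, -5, 0, 0, 0, 0]]]}}

```text
t: 19.2
position: [0.4169, 0.2827, 0.2118]
eef_rot: [-3.14, 0.001, 1.647]
contact_force: [1.6, -0.0, -0.9]
opening: 0.051
```

Run:
```python
from gm import *
s=bot.read_state();print(s['t'],s['position'],s['eef_rot'],s['opening'])
go([.4185,-.285,.16],1.517)
```

```text
19.2 [0.41689078 0.28267794 0.21182126] [-3.14017384e+00  7.46747749e-04  1.64683395e+00] 0.05098402223276723
d(cm)=[-56.61  -4.14   5.23] rotvec=[-0.001  0.001  0.13 ]
```

Emit:
{"name": "play_rows", "arguments": {"deltas": [[[-3, -0.2, 0, 0, 0, 0.03, 0], [-4.5, -0.1, 0, 0, 0, 0.03, 0], [-4.8, 0, 0, 0, 0, 0.03, 0], [-4.8, 0.1, 0, 0, 0, 0.04, 0], [-4.8, 0.3, 0, 0, 0, 0, 0]]]}}

```text
t: 19.7
position: [0.4202, 0.0625, 0.2108]
eef_rot: [3.141, -0.0, 1.517]
contact_force: [0.6, -0.9, -1.1]
opening: 0.0507
```

Emit:
{"name": "play_rows", "arguments": {"deltas": [[[-4.8, 0.3, 0, 0, 0, 0, 0], [-4.8, 0.3, 0, 0, 0, 0, 0], [-4.8, 0.3, 0, 0, 0, 0, 0], [-4.8, 0.3, 0, 0, 0, 0, 0], [-4.8, 0.3, 0, 0, 0, 0, 0]]]}}

```text
t: 20.2
position: [0.4222, -0.1783, 0.2109]
eef_rot: [3.141, 0.0, 1.517]
contact_force: [0.8, -0.6, -1.0]
opening: 0.0509
```

Emit:
{"name": "play_rows", "arguments": {"deltas": [[[-4.8, 0.3, 0, 0, 0, 0, 0], [-3.5, 0.2, 0, 0, 0, 0, 0], [-2, 0.2, 0, 0, 0, 0, 0], [0, 0, 0, 0, 0, 0, 0], [0, 0, 0, 0, 0, 0, 0]]]}}

```text
t: 20.7
position: [0.4237, -0.2794, 0.2103]
eef_rot: [-3.141, -0.001, 1.516]
contact_force: [-0.0, 0.7, -0.3]
opening: 0.0505
```

Run:
```python
from gm import *
import pickle
s=bot.read_state();print(s['t'],s['position'],s['eef_rot'],s['qd'].round(3))
w=bot.camera_info('wrist');im=bot.get_image('wrist'); cv2.imwrite('pics/w12.png',im);pickle.dump(w,open('w12.pkl','wb'))
for p in [(.4256,-.1535,.067),(.4221,-.2193,.064),(.4185,-.285,.01)]: print(proj(w,p))
go([.4190,-.285,.06],1.517)
```

```text
20.7 [ 0.4236504  -0.27944198  0.21032549] [-3.14096062e+00 -9.73824558e-04  1.51585401e+00] [ 0.029 -0.015 -0.013  0.001  0.001 -0.   ]
(np.float64(252.03073628581947), np.float64(37.39170271570171))
(np.float64(252.43874208273226), np.float64(110.39953532604999))
(np.float64(253.11683096618486), np.float64(164.86008630018392))
d(cm)=[-0.65 -0.43 15.04] rotvec=[-0.001 -0.001 -0.   ]
```

View pics/w12.png

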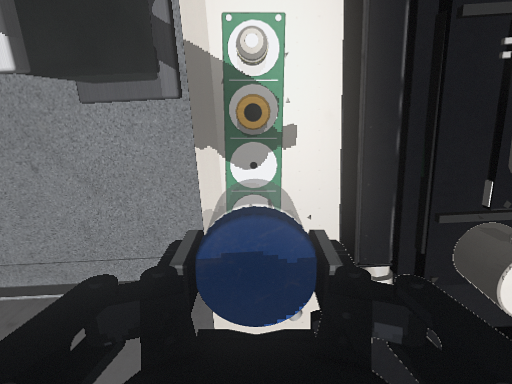

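Emit:
{"name": "play_rows", "arguments": {"deltas": [[[-0.5, -0.4, 2, 0, 0, 0, 0], [0, 0, 3.5, 0, 0, 0, 0], [0, 0, 4.5, 0, 0, 0, 0], [0, 0, 3.5, 0, 0, 0, 0], [0, 0, 2.5, 0, 0, 0, 0]]]}}

```text
t: 21.25
position: [0.4186, -0.2818, 0.0484]
eef_rot: [-3.139, -0.002, 1.519]
contact_force: [-0.4, -1.2, -0.8]
opening: 0.0512
```

Emit:
{"name": "play_rows", "arguments": {"deltas": [[[0, 0, 1.5, 0, 0, 0, 0], [0, 0, 0.5, 0, 0, 0, 0], [0, 0, 0, 0, 0, 0, 0], [0, 0, 0, 0, 0, 0, 0]]]}}

```text
t: 21.65
position: [0.4208, -0.2844, 0.0317]
eef_rot: [3.14, 0.001, 1.518]
contact_force: [0.1, -0.0, -1.2]
opening: 0.0506
```

Run:
```python
from gm import *
s=bot.read_state();print(s['t'],s['position'],s['eef_rot'],s['contact_force'])
go([.4190,-.284,.022],1.517)
```

```text
21.65 [ 0.42077796 -0.28435683  0.03172014] [3.13986831e+00 9.49570460e-04 1.51780000e+00] [ 0.1214551  -0.013368   -1.18847583]
d(cm)=[ 0.03 -0.18  0.97] rotvec=[0.002 0.001 0.001]
```

Emit:
{"name": "play_rows", "arguments": {"deltas": [[[0, -0.1, 0.5, 0, 0, 0, 0], [0, 0, 0.3, 0, 0, 0, 0], [0, 0, 0, 0, 0, 0, 0], [0, 0, 0, 0, 0, 0, 0]]]}}

```text
t: 22.05
position: [0.4188, -0.2844, 0.0227]
eef_rot: [3.141, 0.0, 1.517]
contact_force: [-0.1, 0.0, -0.8]
opening: 0.0512
```

Emit:
{"name": "play_rows", "arguments": {"deltas": [[[0, 0, 0.1, 0, 0, 0, 0], [0, 0, 0, 0, 0, 0, 0], [0, 0, 0, 0, 0, 0, 0]]]}}

```text
t: 22.35
position: [0.4189, -0.2847, 0.0224]
eef_rot: [3.141, 0.001, 1.517]
contact_force: [-2.8, 1.0, 4.3]
opening: 0.0509
```

Contact; release and back off.

Emit:
{"name": "play_rows", "arguments": {"deltas": [[[0, 0, 0, 0, 0, 0, 70], [0, 0, 0, 0, 0, 0, 80], [0, 0, 0, 0, 0, 0, 85], [0, 0, 0, 0, 0, 0, 85], [0, 0, -2, 0, 0, 0, 85]]]}}

```text
t: 22.85
position: [0.4166, -0.2829, 0.0393]
eef_rot: [-3.136, -0.003, 1.517]
contact_force: [-0.4, 0.1, -0.7]
opening: 0.0727
```

Emit:
{"name": "play_rows", "arguments": {"deltas": [[[0, 0, -3, 0, 0, 0, 85], [0, 0, -4, 0, 0, 0, 85], [2, 0, -4, 0, 0, 0, 80], [3, 0, -4, 0, 0, 0, 80], [3, 0.2, -2, 0, 0, 0, 80]]]}}

```text
t: 23.35
position: [0.4264, -0.2047, 0.2152]
eef_rot: [3.136, 0.002, 1.515]
contact_force: [0.6, -0.9, -0.7]
opening: 0.0681
```

Emit:
{"name": "play_rows", "arguments": {"deltas": [[[0, 0, 0, 0, 0, 0, 80], [0, 0, 0, 0, 0, 0, 80], [0, 0, 0, 0, 0, 0, 80]]]}}

```text
t: 23.65
position: [0.4244, -0.2048, 0.2103]
eef_rot: [-3.139, -0.0, 1.516]
contact_force: [0.3, -1.0, -0.3]
opening: 0.0681
```

Run:
```python
from gm import *
import pickle
s=bot.read_state();print(s['t'],s['position'],s['eef_rot'],s['qd'].round(3))
w=bot.camera_info('wrist');im=bot.get_image('wrist'); cv2.imwrite('pics/w13.png',im);pickle.dump(w,open('w13.pkl','wb'))
for p in [(.4256,-.1535,.067),(.4256,-.1535,.01),(.4221,-.2193,.064),(.4221,-.2193,.01),(.4185,-.285,.08),(.4185,-.285,.01),(.415,-.3508,.01)]: print(np.round((np.array(proj(w,p))-[180,60])*3,0))
cv2.imwrite('pics/w13c.png',cv2.resize(im[60:260,180:340],None,fx=3,fy=3,interpolation=cv2.INTER_CUBIC))
go([.4107,.3465,.17],1.651)
```

```text
23.65 [ 0.42440094 -0.20477497  0.21027733] [-3.13942263e+00 -4.87011291e-04  1.51638069e+00] [-0.011  0.013 -0.005  0.002  0.003  0.001]
[228. 178.]
[228. 171.]
[228. 368.]
[228. 335.]
[228. 558.]
[228. 485.]
[228. 623.]
d(cm)=[54.98 -4.37  4.06] rotvec=[-0.003 -0.001 -0.135]
```

View pics/w13c.png

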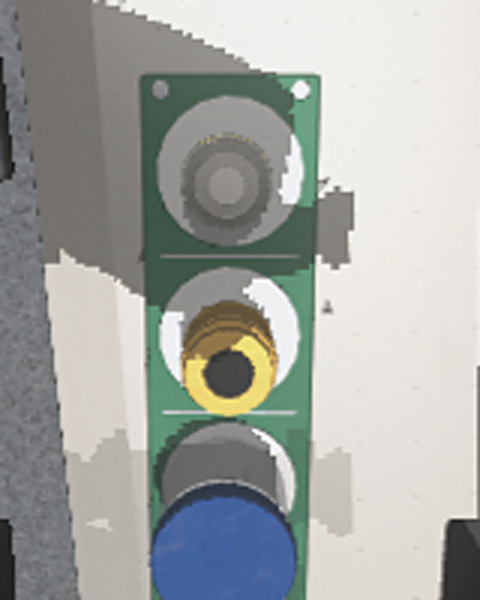

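Emit:
{"name": "play_rows", "arguments": {"deltas": [[[3, -0.1, 0, 0, 0, -0.03, 80], [4.5, -0.2, 0, 0, 0, -0.03, 80], [4.8, 0, 0, 0, 0, -0.03, 80], [4.8, 0.1, 0, 0, 0, -0.04, 80], [4.8, 0.2, 0, 0, 0, 0, 80]]]}}

```text
t: 24.2
position: [0.4215, 0.0152, 0.2103]
eef_rot: [-3.139, 0.0, 1.645]
contact_force: [0.2, -0.2, 0.0]
opening: 0.0683
```

Emit:
{"name": "play_rows", "arguments": {"deltas": [[[4.8, 0.2, 0, 0, 0, 0, 80], [4.8, 0.2, 0, 0, 0, 0, 80], [4.8, 0.2, 0, 0, 0, 0, 80], [4.8, 0.2, 0, 0, 0, 0, 80], [4.8, 0.2, 0, 0, 0, 0, 80]]]}}

```text
t: 24.7
position: [0.4136, 0.2555, 0.2102]
eef_rot: [-3.14, 0.001, 1.645]
contact_force: [0.8, 0.3, 0.2]
opening: 0.0684
```

Emit:
{"name": "play_rows", "arguments": {"deltas": [[[4.5, 0.2, 1, 0, 0, 0, 80], [3, 0.2, 1, 0, 0, 0, 80], [0, 0, 1, 0, 0, 0, 80], [0, 0, 0, 0, 0, 0, 80], [0, 0, 0, 0, 0, 0, 80]]]}}

```text
t: 25.2
position: [0.4121, 0.3279, 0.1806]
eef_rot: [-3.14, 0.002, 1.645]
contact_force: [0.3, -0.1, 0.3]
opening: 0.0685
```

Run:
```python
from gm import *
import pickle
s=bot.read_state();print(s['t'],s['position'],s['eef_rot'],s['qd'].round(3))
w=bot.camera_info('wrist');im=bot.get_image('wrist'); cv2.imwrite('pics/w14.png',im);pickle.dump(w,open('w14.pkl','wb'))
for p in [(.4107,.3465,.072)]: print(proj(w,p),(np.array(proj(w,p))-[200,110])*4)
cv2.imwrite('pics/w14c.png',cv2.resize(cv2.convertScaleAbs(im[110:260,200:350],alpha=1.8),None,fx=4,fy=4,interpolation=cv2.INTER_CUBIC))
go([.4107,.3465,.10],1.651)
```

```text
25.2 [0.41211306 0.32793314 0.18060624] [-3.13951689e+00  1.89728979e-03  1.64501398e+00] [-0.011 -0.023  0.016  0.001  0.002  0.002]
(np.float64(257.6771193916649), np.float64(157.76478934188353)) [230.70847757 191.05915737]
d(cm)=[ 1.86 -0.04  8.14] rotvec=[-0.001  0.001 -0.006]
```

View pics/w14c.png

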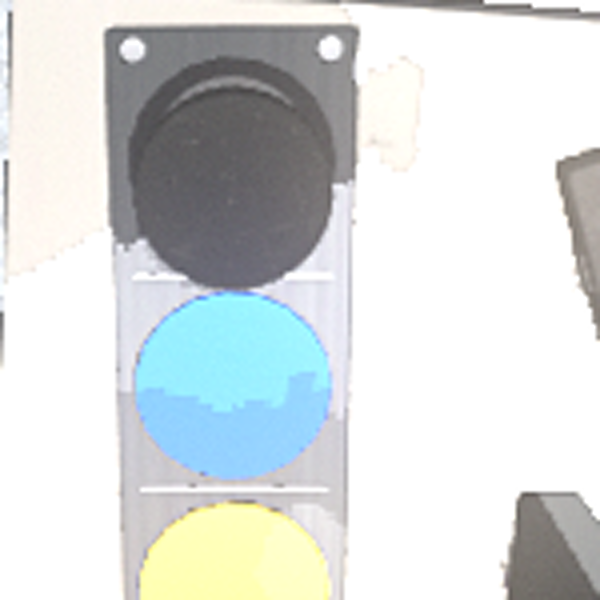

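Emit:
{"name": "play_rows", "arguments": {"deltas": [[[1, 0, 1.5, 0, 0, 0, 80], [0.9, 0, 2.5, 0, 0, 0, 80], [0, 0, 2.5, 0, 0, 0, 80], [0, 0, 1.5, 0, 0, 0, 80], [0, 0, 0, 0, 0, 0, 80]]]}}

```text
t: 25.75
position: [0.41, 0.3462, 0.1]
eef_rot: [-3.138, 0.002, 1.645]
contact_force: [-0.2, -0.5, -0.2]
opening: 0.0684
```

Run:
```python
from gm import *
go([.411,.347,.021],1.651)
```

```text
d(cm)=[0.09 0.13 7.9 ] rotvec=[-0.003  0.002 -0.006]
```

Emit:
{"name": "play_rows", "arguments": {"deltas": [[[0.1, 0.1, 2, 0, 0, 0, 80], [0, 0, 2.5, 0, 0, 0, 80], [0, 0, 2, 0, 0, 0, 80], [0, 0, 1.3, 0, 0, 0, 80], [0, 0, 0, 0, 0, 0, 80]]]}}

```text
t: 26.25
position: [0.4116, 0.3484, 0.0233]
eef_rot: [-3.14, 0.001, 1.645]
contact_force: [0.1, 0.5, 0.3]
opening: 0.0684
```

Emit:
{"name": "play_rows", "arguments": {"deltas": [[[0, 0, 0, 0, 0, 0, 0], [0, 0, 0, 0, 0, 0, 0], [0, 0, 0, 0, 0, 0, 0], [0, 0, 0, 0, 0, 0, 0], [0, 0, 0, 0, 0, 0, 0]]], "force": 40}}

```text
t: 26.75
position: [0.4132, 0.3506, 0.0257]
eef_rot: [3.138, -0.002, 1.647]
contact_force: [-0.4, -1.2, 6.0]
opening: 0.0438
```

Emit:
{"name": "play_rows", "arguments": {"deltas": [[[0, 0, -2, 0, 0, 0, 0], [0, 0, -3, 0, 0, 0, 0], [0, 0, -4.5, 0, 0, 0, 0], [0, 0, -4.5, 0, 0, 0, 0], [0, 0, -5, 0, 0, 0, 0]]]}}

```text
t: 27.25
position: [0.4111, 0.3492, 0.2152]
eef_rot: [-3.141, 0.0, 1.647]
contact_force: [1.7, 1.0, -1.0]
opening: 0.0436
```

Run:
```python
from gm import *
s=bot.read_state();print(s['t'],s['position'],s['eef_rot'],s['opening'])
go([.4165,-.350,.16],1.517)
```

```text
27.25 [0.41106959 0.34921221 0.2152257 ] [-3.14093835e+00  4.02586733e-04  1.64688898e+00] 0.043589690709498786
d(cm)=[-69.76  -4.77   5.55] rotvec=[-0.001  0.     0.13 ]
```

Emit:
{"name": "play_rows", "arguments": {"deltas": [[[-3, -0.2, 0, 0, 0, 0.03, 0], [-4.5, -0.1, 0, 0, 0, 0.03, 0], [-4.8, 0, 0, 0, 0, 0.03, 0], [-4.8, 0.1, 0, 0, 0, 0.04, 0], [-4.8, 0.3, 0, 0, 0, 0, 0]]]}}

```text
t: 27.75
position: [0.4143, 0.129, 0.2142]
eef_rot: [3.14, -0.0, 1.517]
contact_force: [1.0, -0.4, 0.2]
opening: 0.0436
```

Emit:
{"name": "play_rows", "arguments": {"deltas": [[[-4.8, 0.3, 0, 0, 0, 0, 0], [-4.8, 0.3, 0, 0, 0, 0, 0], [-4.8, 0.3, 0, 0, 0, 0, 0], [-4.8, 0.3, 0, 0, 0, 0, 0], [-4.8, 0.3, 0, 0, 0, 0, 0]]]}}

```text
t: 28.25
position: [0.4163, -0.1119, 0.2144]
eef_rot: [3.14, 0.0, 1.517]
contact_force: [-0.0, -0.7, -0.7]
opening: 0.0437
```

Emit:
{"name": "play_rows", "arguments": {"deltas": [[[-4.8, 0.3, 0, 0, 0, 0, 0], [-4.8, 0.3, 0, 0, 0, 0, 0], [-4.8, 0.3, 0, 0, 0, 0, 0], [-4.5, 0.3, 0, 0, 0, 0, 0], [-3, 0.2, 0, 0, 0, 0, 0]]]}}

```text
t: 28.75
position: [0.4183, -0.3325, 0.2139]
eef_rot: [3.141, 0.001, 1.514]
contact_force: [0.5, 0.9, -0.7]
opening: 0.0438
```

Emit:
{"name": "play_rows", "arguments": {"deltas": [[[-1.2, 0.1, 0, 0, 0, 0, 0], [0, 0, 0, 0, 0, 0, 0], [0, 0, 0, 0, 0, 0, 0]]]}}

```text
t: 29.05
position: [0.419, -0.3403, 0.2136]
eef_rot: [-3.141, -0.001, 1.517]
contact_force: [0.4, -0.1, -0.5]
opening: 0.0435
```

Run:
```python
from gm import *
import pickle
s=bot.read_state();print(s['t'],s['position'],s['eef_rot'],s['qd'].round(3))
w=bot.camera_info('wrist');im=bot.get_image('wrist'); cv2.imwrite('pics/w15.png',im);pickle.dump(w,open('w15.pkl','wb'))
for p in [(.4221,-.2193,.064),(.4185,-.285,.08),(.415,-.3508,.01)]: print(proj(w,p))
go([.4160,-.349,.04],1.517)
```

```text
29.05 [ 0.41897156 -0.34033091  0.21362074] [-3.14130890e+00 -9.31924040e-04  1.51732201e+00] [ 0.021 -0.013 -0.01  -0.002 -0.003 -0.001]
(np.float64(253.74544225291834), np.float64(44.30575844611735))
(np.float64(253.7078821897419), np.float64(115.79726507746123))
(np.float64(254.21823312651125), np.float64(168.19545622998217))
d(cm)=[-0.93 -0.26 17.38] rotvec=[-0.    -0.001  0.001]
```

View pics/w15.png

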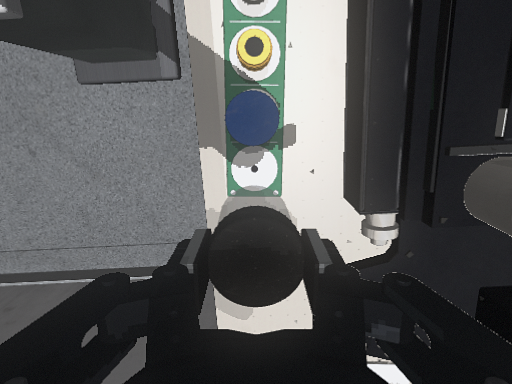

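Emit:
{"name": "play_rows", "arguments": {"deltas": [[[-0.7, -0.2, 2, 0, 0, 0, 0], [-0.2, 0, 3.5, 0, 0, 0, 0], [0, 0, 4, 0, 0, 0, 0], [0, 0, 3.5, 0, 0, 0, 0], [0, 0, 2.5, 0, 0, 0, 0]]]}}

```text
t: 29.6
position: [0.4159, -0.3475, 0.0567]
eef_rot: [-3.14, -0.002, 1.519]
contact_force: [-0.5, -0.1, -0.1]
opening: 0.0435
```

Emit:
{"name": "play_rows", "arguments": {"deltas": [[[0, 0, 1.5, 0, 0, 0, 0], [0, 0, 0.5, 0, 0, 0, 0], [0, 0, 0, 0, 0, 0, 0], [0, 0, 0, 0, 0, 0, 0]]]}}

```text
t: 30.0
position: [0.4176, -0.3502, 0.0399]
eef_rot: [3.14, 0.001, 1.518]
contact_force: [-0.2, -0.3, 0.2]
opening: 0.0435
```

Run:
```python
from gm import *
s=bot.read_state();print(s['t'],s['position'],s['eef_rot'],s['contact_force'])
go([.4165,-.3495,.025],1.517)
```

```text
30.0 [ 0.41759725 -0.3502482   0.03986435] [3.13984058e+00 1.19434017e-03 1.51788597e+00] [-0.16995737 -0.27200171  0.21206255]
d(cm)=[ 0.07 -0.12  1.49] rotvec=[0.002 0.001 0.001]
```

Emit:
{"name": "play_rows", "arguments": {"deltas": [[[0.1, -0.1, 0.7, 0, 0, 0, 0], [0, 0, 0.5, 0, 0, 0, 0], [0, 0, 0.1, 0, 0, 0, 0], [0, 0, 0, 0, 0, 0, 0], [0, 0, 0, 0, 0, 0, 0]]]}}

```text
t: 30.5
position: [0.4156, -0.3494, 0.0258]
eef_rot: [3.141, 0.0, 1.517]
contact_force: [-0.7, 0.6, 3.6]
opening: 0.044
```

Emit:
{"name": "play_rows", "arguments": {"deltas": [[[0, 0, 0.1, 0, 0, 0, 0], [0, 0, 0, 0, 0, 0, 0], [0, 0, 0, 0, 0, 0, 0]]]}}

```text
t: 30.8
position: [0.4157, -0.3496, 0.0258]
eef_rot: [3.141, 0.001, 1.517]
contact_force: [-3.1, 1.5, 8.5]
opening: 0.0435
```

Emit:
{"name": "play_rows", "arguments": {"deltas": [[[0, 0, -0.1, 0, 0, 0, 0], [0, 0, 0, 0, 0, 0, 60], [0, 0, 0, 0, 0, 0, 80], [0, 0, 0, 0, 0, 0, 80], [0, 0, -2, 0, 0, 0, 80]]]}}

```text
t: 31.3
position: [0.4135, -0.3475, 0.0429]
eef_rot: [-3.136, -0.004, 1.517]
contact_force: [1.0, 0.4, 0.9]
opening: 0.0681
```

Emit:
{"name": "play_rows", "arguments": {"deltas": [[[0, 0, -3, 0, 0, 0, 80], [0, 0, -4, 0, 0, 0, 80], [2, 0, -4, 0, 0, 0, 80], [4, 0.1, -4, 0, 0, 0, 80], [4, 0.2, -3, 0, 0, 0, 80]]]}}

```text
t: 31.8
position: [0.4239, -0.2542, 0.2227]
eef_rot: [3.14, 0.001, 1.514]
contact_force: [1.0, -0.4, -0.3]
opening: 0.0686
```

Emit:
{"name": "play_rows", "arguments": {"deltas": [[[4, 0.2, -2, 0, 0, 0, 80], [2, 0.1, 0, 0, 0, 0, 80], [0, 0, 0, 0, 0, 0, 80], [0, 0, 0, 0, 0, 0, 80], [0, 0, 0, 0, 0, 0, 80]]]}}

```text
t: 32.3
position: [0.4296, -0.1951, 0.2402]
eef_rot: [-3.14, -0.0, 1.516]
contact_force: [0.5, -1.0, -0.3]
opening: 0.0682
```

Run:
```python
from gm import *
import pickle
s=bot.read_state();print(s['t'],s['position'],s['eef_rot'],s['qd'].round(3))
w=bot.camera_info('wrist');im=bot.get_image('wrist'); cv2.imwrite('pics/w16.png',im);pickle.dump(w,open('w16.pkl','wb'))
for p in [(.4256,-.1535,.067),(.4256,-.1535,.01),(.4221,-.2193,.064),(.4221,-.2193,.01),(.4185,-.285,.08),(.4185,-.285,.01),(.415,-.3508,.072)]: print(np.round((np.array(proj(w,p))-[180,80])*3,0))
cv2.imwrite('pics/w16c.png',cv2.resize(im[80:280,180:340],None,fx=3,fy=3,interpolation=cv2.INTER_CUBIC))
im=bot.get_image('side');cv2.imwrite('pics/s2.png',im)
im=bot.get_image('top');cv2.imwrite('pics/t2.png',cv2.resize(im[140:245,130:400],None,fx=2.9,fy=2.9,interpolation=cv2.INTER_CUBIC))
```

```text
32.3 [ 0.42957956 -0.19509444  0.24017971] [-3.14037502e+00 -1.14091714e-04  1.51590876e+00] [-0.012  0.005  0.001 -0.001  0.001  0.004]
[215. 142.]
[217. 131.]
[216. 314.]
[217. 283.]
[216. 487.]
[218. 421.]
[217. 623.]
```

View pics/w16c.png

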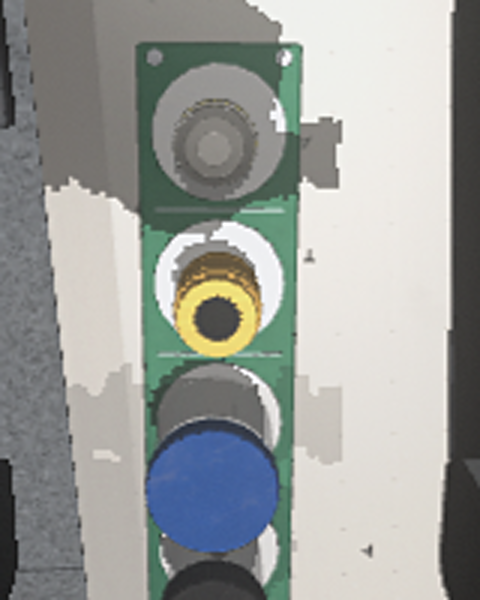

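View pics/t2.png

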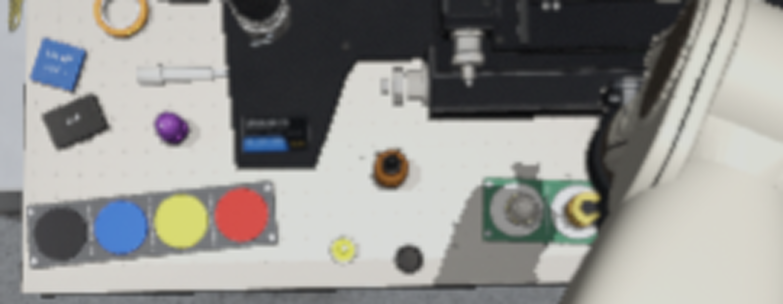

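View pics/s2.png

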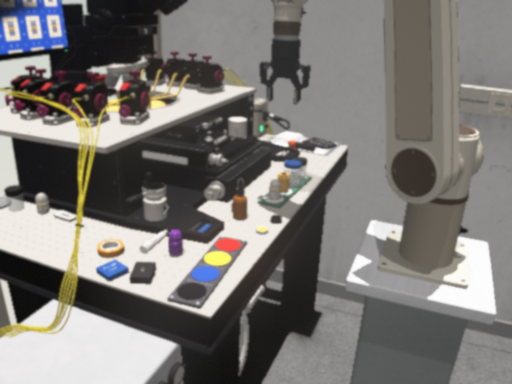

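Emit:
{"name": "play_rows", "arguments": {"deltas": [[[4, 0.2, -1, 0, 0, 0, 80], [4.5, 0.2, -1, 0, 0, 0, 80], [4.5, 0.2, 0, 0, 0, 0, 80], [4.5, 0.2, 0, 0, 0, 0, 80], [4.5, 0.2, 0, 0, 0, 0, 80]]]}}

```text
t: 32.95
position: [0.4519, 0.0256, 0.2607]
eef_rot: [3.142, 0.0, 1.515]
contact_force: [0.9, 0.3, 0.1]
opening: 0.0682
```

Emit:
{"name": "play_rows", "arguments": {"deltas": [[[4.5, 0, 0, 0, 0, 0, 80], [4.5, 0, 0, 0, 0, 0, 80], [4, 0, 0, 0, 0, 0, 80], [2, 0, 0, 0, 0, 0, 80], [0, 0, 0, 0, 0, 0, 80]]]}}

```text
t: 33.45
position: [0.4601, 0.1764, 0.26]
eef_rot: [-3.14, 0.0, 1.52]
contact_force: [-0.3, -0.7, -1.4]
opening: 0.0687
```

Run:
```python
from gm import *
import pickle
for n,p in [('w12',(252,41)),('w16',(251,129.3)),('w13',(180+226/3,60+185/3))]:
    c=pickle.load(open(n+'.pkl','rb'));print(n,onz(c,*p,.067))
a,b=[pickle.load(open(n+'.pkl','rb')) for n in('w12','w16')];print(tri(a,(252,41),b,(251,129.3)))
s=bot.read_state();print(s['t'],s['position'])
im=bot.get_image('top');cv2.imwrite('pics/t3.png',cv2.resize(im[190:235,285:395],None,fx=7,fy=7,interpolation=cv2.INTER_CUBIC))
c=bot.camera_info('top')
for p in [(.4256,-.1535),(.4221,-.2193),(.4185,-.285),(.415,-.3508)]:
    q=np.array(p)+[.002,.003]; 
    for z in (.01,.067,.064,.08,.072): print(z,((np.array(proj(c,(*q,z)))-[285,190])*7).round(),end=' ')
    print()
```

```text
w12 [ 0.425391   -0.15656262  0.067     ]
w16 [ 0.42486008 -0.15571201  0.067     ]
w13 [ 0.42495237 -0.15566997  0.067     ]
(array([ 0.42508994, -0.15598663,  0.06385851]), np.float64(0.0005915569079164189))
33.45 [0.46005898 0.17640508 0.26002438]
0.01 [163. 156.] 0.067 [178. 145.] 0.064 [177. 146.] 0.08 [182. 143.] 0.072 [180. 144.] 
0.01 [311. 161.] 0.067 [333. 150.] 0.064 [331. 151.] 0.08 [338. 148.] 0.072 [335. 149.] 
0.01 [458. 166.] 0.067 [487. 155.] 0.064 [486. 156.] 0.08 [494. 153.] 0.072 [490. 154.] 
0.01 [606. 170.] 0.067 [643. 160.] 0.064 [641. 160.] 0.08 [652. 157.] 0.072 [646. 159.]
```

View pics/t3.png

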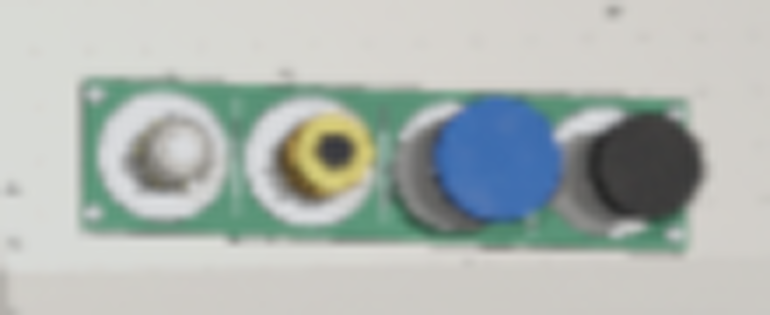

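Run:
```python
from rig import bot
print(bot.close_job())
```

```text
the job is handed in; nothing more can be done
None
```

All four things now stand upright on the green rack, in reverse order. From left to right they are the silver objective, brass barrel, blue-lidded jar and black-lidded can. I handed the job in at about 33.5 s of the 118 s allowed, with the open gripper clear of everything.

- **Placement:** The last top picture, backed by wrist views of all but the can, shows each thing within about 2–3 mm of its place's middle. The objective is about 2–3 mm off, the barrel about 1–2 mm, and the jar and can about 2–3 mm, mostly towards the robot. I left these small offsets as they were.
- **Bottle and look-alikes:** The amber bottle still stands where it was. I left the purple objective and the loose yellow and black discs alone.
- **Forces:** No reading I printed passed about 10 N, against limits of 40 N and 120 N.

**Checks that disagreed:**
- The top and wrist cameras differed by a steady 2–3 mm, so I judged each thing against its own disc in the same picture.
- The measured height of a white place came out at 8.5 mm, against 10 mm in the text.
- Of my two-view heights, the barrel (62 mm) and jar (82 mm) agreed with the text to about 2 mm. Hand-picked points put the can (63 mm) and objective (52 mm) too low, against 72 and 67 mm. I used the text's heights for those two, and later close views matched.

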